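# Build up the stepped edging roll on its arbor

### The job

Build up the stepped roll for the panel's edge moulding: thread the three brass collars onto the upright arbor, the largest first against the shoulder, then the medium, then the smallest on top. Before you fetch the next, press each one firmly home with a steady push of about 15 N, until you feel it stop hard on what lies below; the brass is soft, so never push with more than 25 N. Let go of the finished roll, and leave the punch bowl, the hammer and the relief panel where they are.

Things in the scene. Friction and masses are not known exactly. Their poses are not given: they have to be found in the camera images.
- stand: blue cast foot 130 x 130 x 22 mm bolted to the bench, with a boss 50 mm across up to 50 mm height; it carries the shoulder and the upright steel arbor, none of which move. Origin: centre of its underside, on the arbor's axis; z up.
- shoulder: the arbor's shoulder: steel disc 36 mm across, 10 mm thick, on top of the boss; the first collar seats on it. Origin: centre of its upper (seating) face, 60 mm above the bench; z up along the arbor. From this face the arbor rises 54 mm: a shaft 25 mm across for 44 mm, then a nose 10 mm long tapering to 12 mm across.
- arbor_tip (a point): centre of the flat end of the arbor's nose, 54 mm above the seating face, 114 mm above the bench
- balls (a point): point on the arbor's axis 35 mm above the seating face, at the topmost of three sets of three sprung steel balls (7, 21 and 35 mm up) that stand 1.8 mm out of the shaft. They hold a collar wherever it is left, so it does not drop. It slides at about 3 to 5 N and catches on each set, needing about 6 to 11 N; the seat is a hard stop, where the push rises at once (some 25 N per mm).
- mat: black rubber mat 150 x 340 x 6 mm fixed on the bench, on which the three collars lie flat in a row, about 110 mm apart along the mat's own y axis. Origin: centre of its underside; its top is 6 mm above the bench.
- collar_large_mid (a point): the large brass collar: a ring 62 mm outside diameter, bore 26.5 mm, 14 mm thick, flat on both faces (either may go down). Point: its centre, half-way up (7 mm from each face), in the middle of the bore; z along the bore. 0.29 kg, give or take a fifth.
- collar_large: the same large collar; origin at the centre of its underside as it lies at the start
- collar_medium_mid (a point): the medium brass collar: a ring 50 mm outside diameter, bore 26.5 mm, 14 mm thick, flat on both faces (either may go down). Point: its centre, half-way up (7 mm from each face), in the middle of the bore; z along the bore. 0.175 kg, give or take a fifth.
- collar_medium: the same medium collar; origin at the centre of its underside as it lies at the start
- collar_small_mid (a point): the small brass collar: a ring 38 mm outside diameter, bore 26.5 mm, 14 mm thick, flat on both faces (either may go down). Point: its centre, half-way up (7 mm from each face), in the middle of the bore; z along the bore. 0.07 kg, give or take a fifth.
- collar_small: the same small collar; origin at the centre of its underside as it lies at the start
- bowl: steel bowl of punches, 114 mm across, 42 mm high; origin under its centre. Leave it alone.
- hammer: chasing hammer lying flat, 290 mm long, 32 mm high, along its own x axis (head at +x); origin on the bench under the handle. Leave it alone.
- panel: half-finished brass relief panel on its black pitch board, 175 x 235 x 21 mm; origin under its centre. Leave it alone.
Mind the look-alikes: they are no part of the job. Leave any red look-alike of the collar_large alone. What is shaped like the stand but orange is not meant.

How it is judged:
On the way, in this order (a step that is already met when the one before it is completed fails the run):
1. the large collar is pressed home: firmly (over 8 N) on the arbor shoulder, within 1.5 mm of its seated height (z of collar_large_mid in the frame of shoulder between 0.0055 and 0.0085 m and horizontal distance between collar_large_mid and shoulder below 0.002 m and contact force between collar_large and shoulder above 8 N), for 0.2 s.
2. the medium collar is pressed home: firmly (over 8 N) on the large collar, within 1.5 mm of its seated height (z of collar_medium_mid in the frame of shoulder between 0.0195 and 0.0225 m and horizontal distance between collar_medium_mid and shoulder below 0.002 m and contact force between collar_medium and collar_large above 8 N), for 0.2 s.
3. the small collar is pressed home: firmly (over 8 N) on the medium collar, within 1.5 mm of its seated height (z of collar_small_mid in the frame of shoulder between 0.0335 and 0.0365 m and horizontal distance between collar_small_mid and shoulder below 0.002 m and contact force between collar_small and collar_medium above 8 N), for 0.2 s.
At the end, for the whole second after the job is handed in: All three collars are on the arbor and at rest, large on the shoulder, medium on large, small on medium, each centre within 1.5 mm of its seated height (7, 21 and 35 mm above the seating face) and within 2 mm of the arbor's axis (z of collar_large_mid in the frame of shoulder between 0.0055 and 0.0085 m and horizontal distance between each of collar_large_mid, collar_medium_mid, collar_small_mid and shoulder below 0.002 m and linear speed of each of collar_large, collar_medium, collar_small below 0.01 m/s and z of collar_medium_mid in the frame of shoulder between 0.0195 and 0.0225 m and z of collar_small_mid in the frame of shoulder between 0.0335 and 0.0365 m); the robot touches nothing.
It fails at once if the large collar forced: more than 30 N on the face it seats on, or more than 45 N in all against the arbor, its balls and its shoulder (contact force between collar_large and shoulder above 30 N or contact force between collar_large and stand above 45 N).
It fails at once if the medium collar forced: more than 30 N on the face it seats on, or more than 45 N in all against the arbor, its balls and its shoulder (contact force between collar_medium and collar_large above 30 N or contact force between collar_medium and stand above 45 N).
It fails at once if the small collar forced: more than 30 N on the face it seats on, or more than 45 N in all against the arbor, its balls and its shoulder (contact force between collar_small and collar_medium above 30 N or contact force between collar_small and stand above 45 N).
It fails at once if the punch bowl, the hammer or the brass panel shifted by more than 20 mm (distance of any of bowl, hammer, panel from where it was at the start of the episode above 0.02 m).
It also fails if it takes over 72 s, if anything falls off the work surface, if the arm or the gripper's body presses on something with over 40 N, if the wrist force passes 120 N, or if a joint passes its speed limit or range.

### The arm

A 6-joint arm with a two-finger parallel gripper is mounted at the origin on the work surface. World frame = base frame: x ahead of the robot, y to its left, z up, the work surface at z = 0. Lengths are in m, angles in rad, forces in N, time in s.
With the tool pointing down it reaches from about 0.375 to 0.9 m from the base axis. Payload 3.1 kg.
Tool frame: the origin (TCP) lies midway between the tips of the shut fingers; the grasp point (between the pads) lies 19 mm behind it (manip.hold_point_z is the distance from the TCP to the grasp point, in m); z points along the fingers, y is the direction in which the jaws open and shut (so a half turn about z gives the same grasp; the last joint's range is limited). The gripper opens to 85 mm and grips with 20 to 120 N. Pads are 22 mm wide; open, the fingers measure 114 mm over their backs; the gripper's body (76 mm by 85 mm) begins 54 mm behind the grasp point. The pads swing forward as they close: fully open they stand 13 mm farther back than shut.
Start: joints at [-0.178, 0.527, 1.433, -0, 1.181, -0.178], TCP at [0.625, 0, 0.231] pointing down, gripper open.
Joint ranges: [-3.08, 3.08], [-0.75, 2.2], [0.22, 2.44], [-1.43, 4.57], [0, 2.65], [-2.85, 2.85]. Speed limits (rad/s): [2.79, 2.79, 3.14, 3.14, 3.14, 3.14].

### API

Orientations are given as a unit quaternion [x, y, z, w].
In Python, from station import manip gives the robot as it stands.
- The arm moves only by the tool drive_tool, never from a script. Its argument "motion" is one flat list of numbers, 7 for each row, row after row: the shift along the tool's x, y, z in mm, then the turn, a rotation vector about the tool's x, y, z in degrees, then the finger opening in mm, from 0 to 85.4. A call has 1 to 8 rows; each row is the pose to reach, as a shift and turn from the pose measured when the call began, along the tool's axes at that moment; what a row does not reach only later rows make up. A row lasts 1/8 s, in which the tool goes at most 62.5 mm and 10.7 degrees, less where a joint would pass 70% of its speed; a pose out of reach is approached as far as the arm can. A call with a gripper value outside its range is refused whole. The fingers move at their own pace and stop on an object; "force" is the grip in N (left out, the last holds). Time passes only in rows, so rows that repeat a pose let the fingers close. It gives the time, the measured TCP pose, the force and the opening at its end, in the units of the state.
- manip.sense(): the state, without advancing time (a new reading comes with each control period).
- manip.snapshot(name): name is "scene" or "side" or "wrist"; returns a dict with "color" (420x560x3 uint8, red, green, blue), "fx", "fy", "cx", "cy" (pixels), "view" (4x4, takes a point from world to camera coordinates). Camera axes: x right, y up, looking along -z (the intrinsics and any distortion apply to the point x, -y, -z); pixel columns grow to the right and rows downward; lengths in m; the calibration is good to about 2 mm. A picture is of the moment at which its call begins. There is no depth.
- manip.sign_off(): hands the job in, once; it reports no verdict.
The state is a dict: "t": time; "q": joint angles; "qd": joint speeds; "tau": joint torques, N m; "tcp_pos": TCP position; "tool_rot": TCP orientation; "force": force on the tool from outside, world axes, zero at the start; "ft_torque": the same for the moment, N m; "finger_gap": opening from 0.0 (shut) to 1.0 (fully open).
Only numpy, scipy, OpenCV 4.12 (cv2) and the standard library are available. Lean on these libraries where they do the work, as an engineer would, in place of code of your own. Each camera call takes 0.05 s, during which the arm holds its last target.

## Working session

There is one attempt and no reset: what is moved stays moved. The work goes in short steps, Python scripts to look and compute and a tool call to move; the robot and the scene stay as the last step left them, time stands still between calls to the robot, and variables do not carry over. Pictures are saved under pics/ and viewed, and the job is handed in when it is done.

Besides the shell and the picture viewer there is one more tool, called after "Call:" as name(argument=value, ...) on one line, values as JSON. drive_tool: Moves the arm, as the interface text tells. Its arguments: {"type":"object","properties":{"motion":{"type":"array","items":{"type":"number"}},"force":{"type":"number"}},"required":["motion"]}

```bash
mkdir -p pics; cat > h.py <<'E'
import sys; sys.path.insert(0,'.')
from station import manip
import numpy as np, cv2
def snap(n,f):
    s=manip.snapshot(n); cv2.imwrite(f'pics/{f}.png',s['color'][:,:,::-1]); np.save(f'pics/{f}.npy',s,allow_pickle=True); return s
def ray(s,u,v):
    V=np.array(s['view']); R=V[:3,:3]; t=V[:3,3]
    d=np.array([(u-s['cx'])/s['fx'],-(v-s['cy'])/s['fy'],-1.0])
    return -R.T@t, R.T@d
def onz(s,u,v,z):
    o,d=ray(s,u,v); return o+d*(z-o[2])/d[2]
def proj(s,p):
    V=np.array(s['view']); c=V[:3,:3]@np.array(p)+V[:3,3]
    return s['cx']+s['fx']*c[0]/-c[2], s['cy']-s['fy']*c[1]/-c[2]
E
python3 - <<'E'
from h import *
for n in('scene','side','wrist'):
    s=snap(n,n+'0'); print(n,{k:v for k,v in s.items() if k!='color'})
print(manip.sense())
E
```

```text
scene {'fx': 479.22702987571853, 'fy': 479.22702987571853, 'cx': 282.8579775341956, 'cy': 213.42997805142036, 'view': array([[-0.36170759,  0.93220899, -0.01241059,  0.17923666],
       [-0.62825037, -0.23388961,  0.74202232,  0.28730652],
       [ 0.68881717,  0.27619206,  0.67026029, -1.53268453],
       [ 0.        ,  0.        ,  0.        ,  1.        ]])}
side {'fx': 452.8336367522059, 'fy': 452.8336367522059, 'cx': 285.1899974914399, 'cy': 201.0920022284317, 'view': array([[ 0.81993597, -0.57212912, -0.01932005, -0.45432497],
       [ 0.41515746,  0.57106033,  0.70819093, -0.28950713],
       [-0.39414374, -0.58869208,  0.70575658, -0.86944271],
       [ 0.        ,  0.        ,  0.        ,  1.        ]])}
wrist {'fx': 292.65822613952224, 'fy': 292.65822613952224, 'cx': 277.6755941878903, 'cy': 203.35519130677724, 'view': array([[ 9.99998431e-01,  6.13173147e-05, -1.77021176e-03,
        -6.26007703e-01],
       [-5.40276902e-04,  9.62333698e-01, -2.71870489e-01,
         3.45504284e-02],
       [ 1.68686406e-03,  2.71871019e-01,  9.62332221e-01,
        -3.79688892e-01],
       [ 0.00000000e+00,  0.00000000e+00,  0.00000000e+00,
         1.00000000e+00]])}
{'t': 0.15, 'q': array([-1.78500605e-01,  5.28276148e-01,  1.43360446e+00,  1.53218705e-05,
        1.18142228e+00, -1.78502056e-01]), 'qd': array([-8.49554789e-05, -2.34596309e-03, -3.70636423e-03, -5.38714838e-04,
       -1.91770188e-04,  2.15149664e-04]), 'tau': array([ 1.17890530e-03, -4.42742836e+01, -1.78276026e+01, -2.15643640e-04,
        5.61750654e-03, -9.84718270e-06]), 'tcp_pos': array([6.24447915e-01, 1.32967184e-04, 2.30545096e-01]), 'tool_rot': array([ 7.07108070e-01,  7.07104975e-01, -4.81873292e-04, -7.06454912e-04]), 'force': array([-0.85274049,  0.35296642,  0.11118846]), 'ft_torque': array([ 0.00776162, -0.01952173,  0.0085487 ]), 'finger_gap': 0.9988856810783452}
```

View pics/scene0.png

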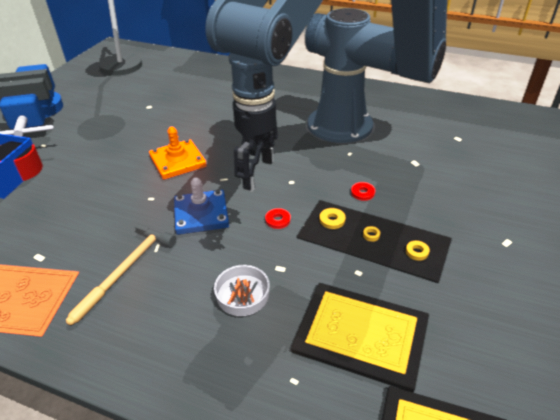

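View pics/side0.png

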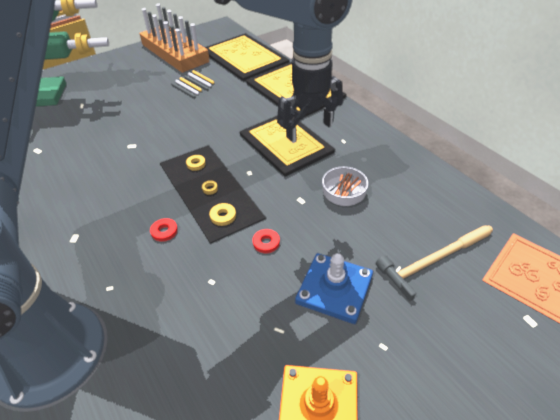

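View pics/wrist0.png

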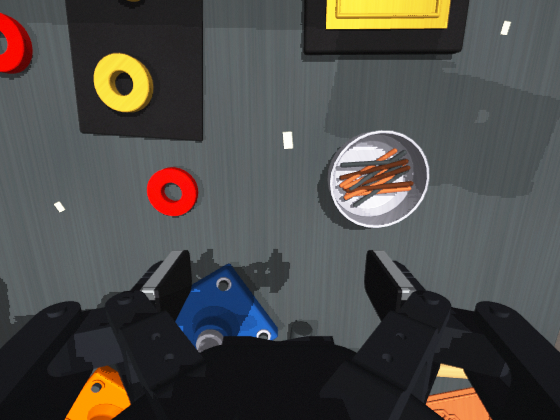

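```bash
cat >> h.py <<'E'
def yel(s):
    hsv=cv2.cvtColor(s['color'],cv2.COLOR_RGB2HSV)
    return cv2.inRange(hsv,(20,120,70),(36,255,255))
def tri(a,b):
    (o1,d1),(o2,d2)=a,b
    d1=d1/np.linalg.norm(d1);d2=d2/np.linalg.norm(d2)
    A=np.stack([d1,-d2],1); x=np.linalg.lstsq(A,o2-o1,rcond=None)[0]
    p,q=o1+x[0]*d1,o2+x[1]*d2
    return (p+q)/2,np.linalg.norm(p-q)
E
python3 - <<'E'
from h import *
for n in('scene','side','wrist'):
    s=np.load(f'pics/{n}0.npy',allow_pickle=True).item()
    m=yel(s); cs,_=cv2.findContours(m,cv2.RETR_EXTERNAL,cv2.CHAIN_APPROX_NONE)
    for c in cs:
        if 80<cv2.contourArea(c)<4000:
            # filled silhouette centroid -> mid height
            M=cv2.moments(c); u,v=M['m10']/M['m00'],M['m01']/M['m00']
            print(n,round(u,1),round(v,1),cv2.contourArea(c),onz(s,u,v,.013).round(4))
    cv2.imwrite(f'pics/{n}0z.png',cv2.resize(s['color'][{'scene':slice(150,250),'side':slice(230,330),'wrist':slice(250,350)}[n],{'scene':slice(140,280),'side':slice(270,410),'wrist':slice(150,290)}[n],::-1],None,fx=5,fy=5,interpolation=cv2.INTER_CUBIC))
E
```

```text
scene 420.8 412.1 752.5 [0.8652 0.3964 0.013 ]
scene 417.2 250.0 358.0 [0.4845 0.3266 0.013 ]
scene 371.1 233.3 196.5 [0.468  0.2152 0.013 ]
scene 332.1 217.8 423.0 [0.4479 0.1123 0.013 ]
scene 160.3 157.5 158.0 [ 0.3743 -0.4265  0.013 ]
scene 185.7 158.3 363.0 [ 0.3523 -0.3555  0.013 ]
side 317.6 390.8 2587.0 [ 0.3714 -0.3615  0.013 ]
side 209.3 187.0 147.0 [0.4659 0.2161 0.013 ]
side 195.4 161.9 213.0 [0.4827 0.3283 0.013 ]
side 292.7 145.2 1096.5 [0.7412 0.2303 0.013 ]
side 275.4 79.8 190.5 [0.9037 0.5591 0.013 ]
side 244.3 53.6 1353.0 [0.9166 0.7848 0.013 ]
side 74.1 41.9 734.5 [0.431  1.2731 0.013 ]
side 67.9 7.0 154.5 [0.5124 1.6407 0.013 ]
wrist 122.6 82.5 2684.5 [0.4481 0.1122 0.013 ]
wrist 387.0 13.9 3410.5 [0.7443 0.1812 0.013 ]
```

View pics/scene0z.png

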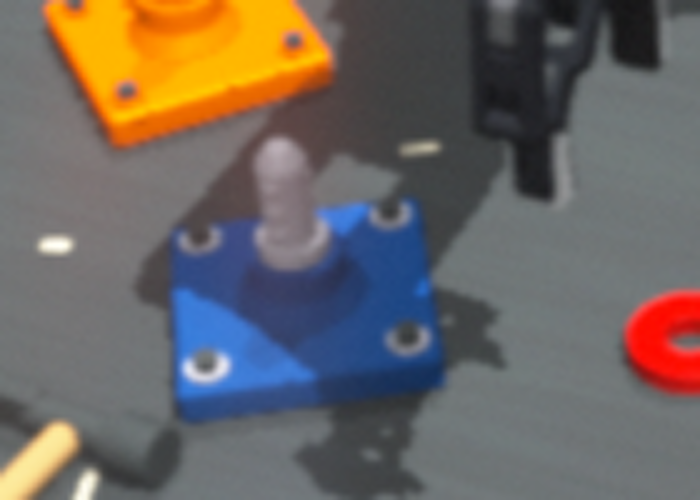

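View pics/side0z.png

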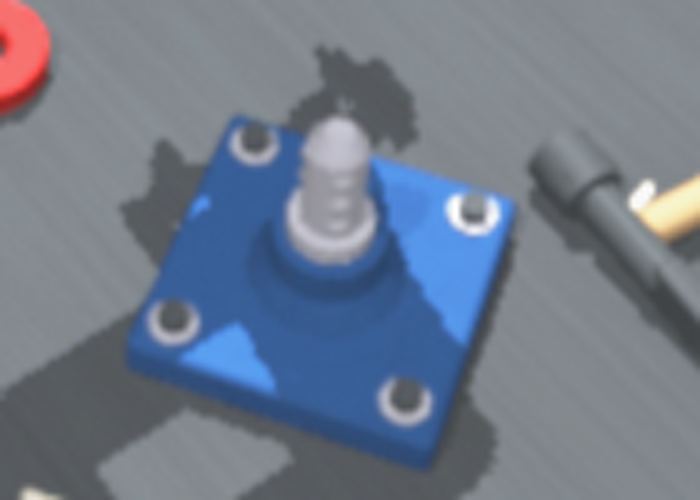

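```bash
python3 - <<'E'
from h import *
S={n:np.load(f'pics/{n}0.npy',allow_pickle=True).item() for n in('scene','side','wrist')}
for n,s in S.items():
    hsv=cv2.cvtColor(s['color'],cv2.COLOR_RGB2HSV)
    m=cv2.inRange(hsv,(0,180,120),(4,255,255))|cv2.inRange(hsv,(176,180,120),(180,255,255))
    cs,_=cv2.findContours(m,cv2.RETR_EXTERNAL,cv2.CHAIN_APPROX_NONE)
    for c in cs:
        if cv2.contourArea(c)>100:
            M=cv2.moments(c); u,v=M['m10']/M['m00'],M['m01']/M['m00']; print(n,'red',onz(s,u,v,.007).round(3))
b={'scene':([200,390,408,206],[238,214,337,364],140,150),'side':([255,475,405,173],[142,212,400,320],270,230)}
for n,(x,y,a,c) in b.items():
    P=[onz(S[n],a+i/5,c+j/5,.023) for i,j in zip(x,y)]
    print(n,np.mean(P,0).round(4)); print(np.round(P,3))
u=(140+281/5,150+148/5);v=(270+338/5,230+127/5)
print('tip guess',tri(ray(S['scene'],*u),ray(S['side'],*v)), onz(S['scene'],*u,.114),onz(S['side'],*v,.114))
E
```

```text
scene red [ 0.49  -0.017  0.007]
scene red [0.312 0.156 0.007]
scene red [ 0.527 -0.772  0.007]
wrist red [ 0.49  -0.017  0.007]
wrist red [0.326 0.155 0.007]
scene [ 0.5367 -0.2064  0.023 ]
[[ 0.521 -0.274  0.023]
 [ 0.47  -0.191  0.023]
 [ 0.552 -0.139  0.023]
 [ 0.603 -0.222  0.023]]
side [ 0.5358 -0.2091  0.023 ]
[[ 0.551 -0.141  0.023]
 [ 0.604 -0.225  0.023]
 [ 0.52  -0.277  0.023]
 [ 0.468 -0.194  0.023]]
tip guess (array([ 0.53666821, -0.20562367,  0.11103153]), np.float64(0.0016898863562865366)) [ 0.53927081 -0.20280662  0.114     ] [ 0.53550619 -0.20802489  0.114     ]
```

Call:
drive_tool(motion=[40, -60, 20, 0, 0, 0, 85, 80, -120, 50, 0, 0, 0, 85, 112, -176, 80, 0, 0, 0, 85, 112, -176, 110, 0, 0, 0, 85, 112, -176, 110, 0, 0, 0, 85], force=50)

```text
t: 0.78
tcp_pos: [0.4425, 0.1132, 0.1185]
tool_rot: [0.706, 0.708, -0.004, -0.005]
force: [0.3, -0.3, 0.3]
finger_gap: 0.994
```

```bash
python3 - <<'E'
from h import *
s=snap('wrist','w1'); m=yel(s)
cs,_=cv2.findContours(m,cv2.RETR_CCOMP,cv2.CHAIN_APPROX_NONE)
for c in cs:
    if cv2.contourArea(c)>300 and len(c)>20:
        (u,v),ax,_=cv2.fitEllipse(c); print(cv2.contourArea(c),u,v,ax,onz(s,u,v,.02).round(4))
S=manip.sense(); print(S['tcp_pos'],S['tool_rot'],S['force'])
E
```

```text
3945.5 285.2528076171875 205.63571166992188 (70.3946762084961, 71.4152603149414) [0.4498 0.1128 0.02  ]
583.0 285.084716796875 205.3306427001953 (25.350053787231445, 29.465139389038086) [0.4497 0.1131 0.02  ]
2084.5 312.0156555175781 78.36192321777344 (49.28057861328125, 53.90581512451172) [0.4693 0.2143 0.02  ]
909.0 311.26904296875 79.62467956542969 (33.03279495239258, 35.16868209838867) [0.4688 0.2134 0.02  ]
[0.44659335 0.11264108 0.11995364] [ 0.70655833  0.70764964 -0.00183984 -0.00198037] [ 1.18072643 -0.62774588  0.04937702]
```

View pics/w1.png

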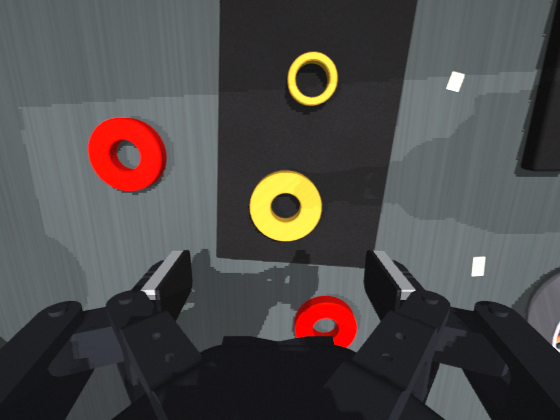

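Call:
drive_tool(motion=[0, 1, 40, 0, 0, 0, 85, 0, 2, 80, 0, 0, 0, 85, 0, 2, 106, 0, 0, 0, 85, 0, 2, 106, 0, 0, 0, 72, 0, 2, 106, 0, 0, 0, 72, 0, 2, 106, 0, 0, 0, 72])

```text
t: 1.58
tcp_pos: [0.4495, 0.1125, 0.0152]
tool_rot: [0.707, 0.708, -0.001, -0.001]
force: [0.4, 0.2, 0.2]
finger_gap: 0.845
```

```bash
python3 - <<'E'
from h import *
print(manip.hold_point_z)
s=snap('side','s2'); cv2.imwrite('pics/s2z.png',cv2.resize(s['color'][150:270,150:310,::-1],None,fx=5,fy=5))
S=manip.sense(); print(S['tcp_pos'],S['tool_rot'],S['force'],S['finger_gap'])
print(proj(s,S['tcp_pos']))
E
```

```text
0.0187
[0.44924406 0.11257116 0.01518516] [ 0.70661201  0.70760022 -0.00075856 -0.0009058 ] [ 0.24213762 -0.43130836 -0.19318352] 0.8452684056681611
(np.float64(223.27928791143367), np.float64(212.58116456115525))
```

View pics/s2z.png

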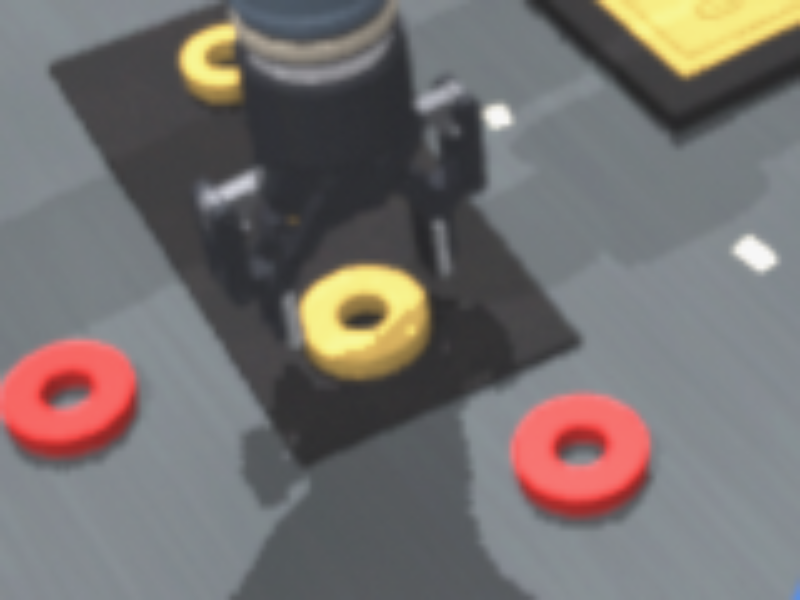

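Call:
drive_tool(motion=[0, 0, 10, 0, 0, 0, 68, 0, 0, 10, 0, 0, 0, 68, 0, 0, 10, 0, 0, 0, 50, 0, 0, 10, 0, 0, 0, 50, 0, 0, 10, 0, 0, 0, 50, 0, 0, 10, 0, 0, 0, 50], force=60)

```text
t: 2.38
tcp_pos: [0.4481, 0.1126, 0.0057]
tool_rot: [0.707, 0.707, -0.001, -0.002]
force: [-1.2, 0.4, 6.6]
finger_gap: 0.692
```

```bash
python3 - <<'E'
from h import *
s=snap('side','s3'); cv2.imwrite('pics/s3z.png',cv2.resize(s['color'][150:270,150:310,::-1],None,fx=5,fy=5))
S=manip.sense(); print(S['tcp_pos'],S['tool_rot'],S['force'],S['finger_gap'])
E
```

```text
[0.44803547 0.1126185  0.00573898] [ 0.70672164  0.70748826 -0.00147273 -0.00164617] [-2.75841388  0.12514653  8.45517747] 0.6946979255026385
```

View pics/s3z.png

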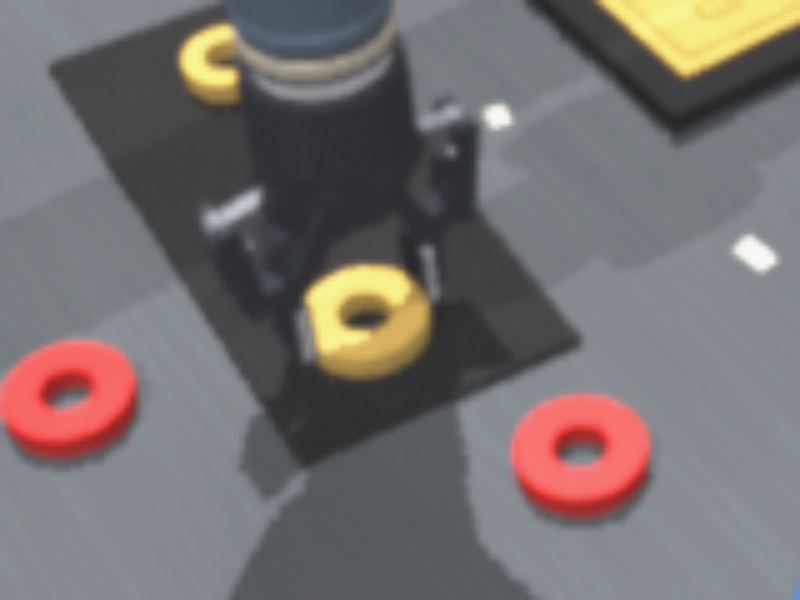

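Call:
drive_tool(motion=[0, 0, -20, 0, 0, 0, 50, 0, 0, -60, 0, 0, 0, 50, 0, 0, -110, 0, 0, 0, 50, 0, 0, -155, 0, 0, 0, 50, 0, 0, -155, 0, 0, 0, 50])

```text
t: 3.05
tcp_pos: [0.4506, 0.1127, 0.1633]
tool_rot: [0.707, 0.708, 0.001, 0.001]
force: [-0.2, -0.7, -3.3]
finger_gap: 0.691
```

```bash
python3 - <<'E'
from h import *
s=snap('wrist','w4'); s=snap('side','s4');s=snap('scene','c4')
S=manip.sense(); print(S['tcp_pos'],S['tool_rot'],S['force'],S['finger_gap'])
E
```

```text
[0.44721838 0.11256422 0.15950275] [ 0.70673061  0.70747233 -0.00263459 -0.0027955 ] [-0.74370732  0.16103394 -3.59435153] 0.693678445527406
```

View pics/w4.png

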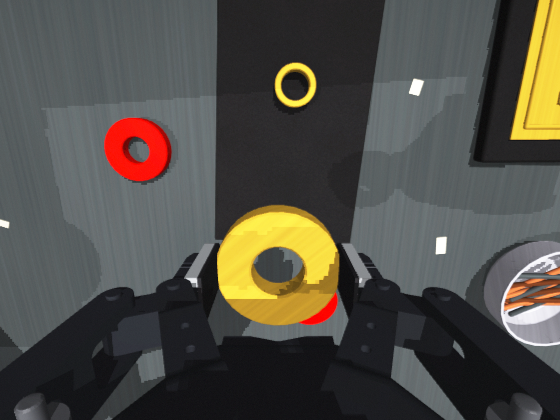

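View pics/s4.png

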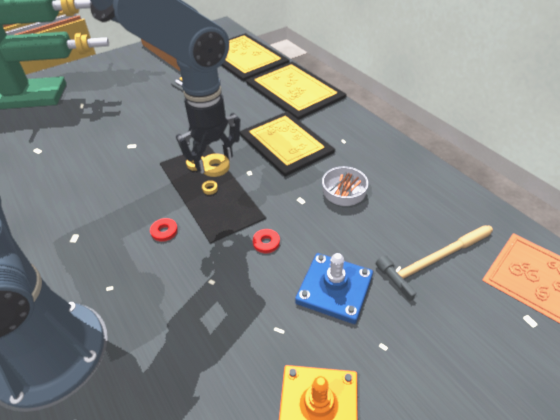

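Call:
drive_tool(motion=[-50, 14, -5, 0, 0, 0, 50, -105, 29, -5, 0, 0, 0, 50, -160, 45, -5, 0, 0, 0, 50, -215, 60, -5, 0, 0, 0, 50, -270, 75, -5, 0, 0, 0, 50, -320, 89, -5, 0, 0, 0, 50, -320, 89, -5, 0, 0, 0, 50, -320, 89, -5, 0, 0, 0, 50])

```text
t: 4.2
tcp_pos: [0.5347, -0.2063, 0.1611]
tool_rot: [0.707, 0.707, -0.003, -0.006]
force: [-0.2, 0.7, -3.1]
finger_gap: 0.688
```

```bash
python3 - <<'E'
from h import *
s=np.load('pics/w4.npy',allow_pickle=True).item()
def coll(s,z):
    m=yel(s); cs,_=cv2.findContours(m,cv2.RETR_CCOMP,cv2.CHAIN_APPROX_NONE)
    for c in cs:
        if cv2.contourArea(c)>600 and len(c)>20:
            (u,v),ax,_=cv2.fitEllipse(c); print(cv2.contourArea(c),round(u,1),round(v,1),ax,onz(s,u,v,z).round(4))
coll(s,.174)
s=snap('wrist','w5');S=manip.sense(); print(S['tcp_pos'],S['tool_rot'],S['force'],S['finger_gap'])
coll(s,S['tcp_pos'][2]+.0145)
snap('side','s5');snap('scene','c5')
E
```

```text
11527.5 277.4 265.1 (119.57420349121094, 122.77660369873047) [0.4525 0.113  0.174 ]
1382.0 277.9 264.5 (36.057106018066406, 49.070858001708984) [0.4528 0.1133 0.174 ]
1423.5 294.8 84.7 (40.91212844848633, 44.362205505371094) [0.4598 0.1972 0.174 ]
655.0 294.4 85.5 (28.212614059448242, 29.643035888671875) [0.4596 0.1969 0.174 ]
4926.0 539.1 91.0 (43.725341796875, 179.19891357421875) [0.5638 0.1949 0.174 ]
[ 0.53479807 -0.20574053  0.16152799] [ 0.70666882  0.70751466 -0.00314327 -0.00568399] [-0.48910147  0.41112191 -4.22206018] 0.6909799336489566
11513.5 277.6 265.3 (119.5240249633789, 122.68433380126953) [ 0.5369 -0.204   0.176 ]
1408.0 277.8 264.2 (36.421958923339844, 49.51026153564453) [ 0.537  -0.2034  0.176 ]
```

View pics/w5.png

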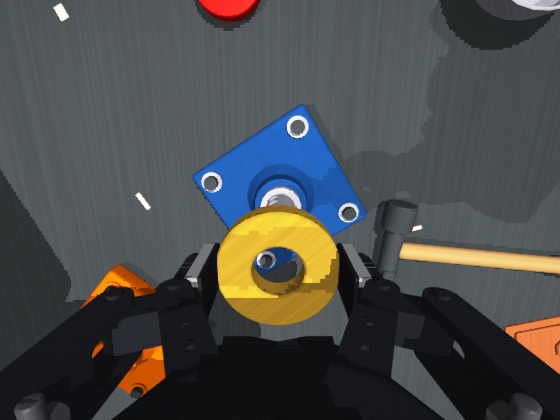

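View pics/s5.png

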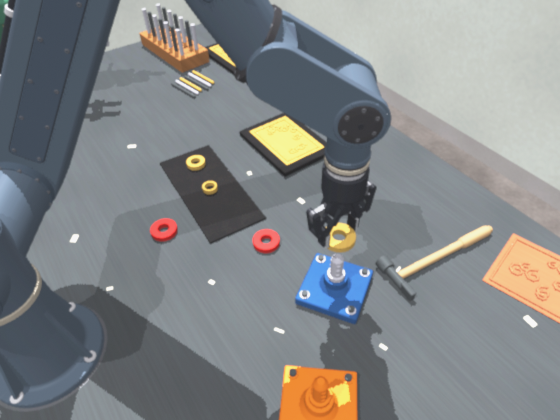

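```bash
python3 - <<'E'
from h import *
s=np.load('pics/w5.npy',allow_pickle=True).item()
P=np.array([onz(s,*p,.023) for p in[(211,182),(297,127),(348,213),(265,260)]]); print(P.round(4),P.mean(0).round(4))
for n,r in(('s5',(slice(210,310),slice(280,420))),('c5',(slice(120,240),slice(140,280)))):
    a=np.load(f'pics/{n}.npy',allow_pickle=True).item(); cv2.imwrite(f'pics/{n}z.png',cv2.resize(a['color'][r][:,:,::-1],None,fx=5,fy=5,interpolation=cv2.INTER_CUBIC))
    m=yel(a); cs,_=cv2.findContours(m,cv2.RETR_EXTERNAL,cv2.CHAIN_APPROX_NONE)
    for c in cs:
        M=cv2.moments(c)
        if M['m00']>200: print(n,M['m00'],M['m10']/M['m00'],M['m01']/M['m00'],cv2.boundingRect(c))
    print('tip proj of guess',proj(a,(.5365,-.2075,.114)),proj(a,(.5365,-.2075,.06)))
E
```

```text
[[ 0.4695 -0.1939  0.023 ]
 [ 0.5529 -0.1416  0.023 ]
 [ 0.6056 -0.2252  0.023 ]
 [ 0.5216 -0.2776  0.023 ]] [ 0.5374 -0.2096  0.023 ]
s5 271.5 341.10128913443833 393.14794352363407 (329, 381, 21, 26)
s5 332.5 343.3433583959899 239.122305764411 (329, 223, 26, 29)
tip proj of guess (np.float64(337.82348373449634), np.float64(254.989406809051)) (np.float64(336.15012000980033), np.float64(271.6451224860916))
c5 746.0 420.9897229669347 412.1494638069705 (396, 399, 73, 21)
c5 5644.5 362.9852658930522 331.41367703073786 (305, 291, 112, 83)
c5 356.5 417.2851799906498 249.91070593735387 (406, 240, 24, 21)
c5 200.5 371.2128013300083 233.20781379883624 (363, 226, 18, 16)
c5 206.0 197.40372168284787 158.61650485436894 (189, 150, 18, 20)
tip proj of guess (np.float64(195.02984212208668), np.float64(178.5057477743145)) (np.float64(197.9953875863057), np.float64(195.84671029014282))
```

View pics/s5z.png

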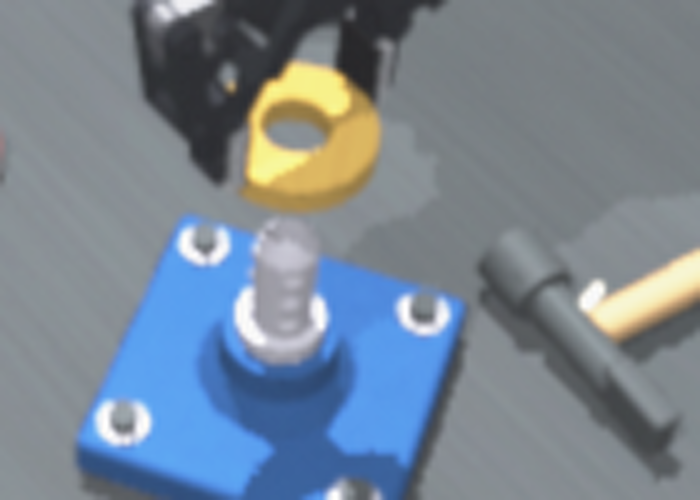

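View pics/c5z.png

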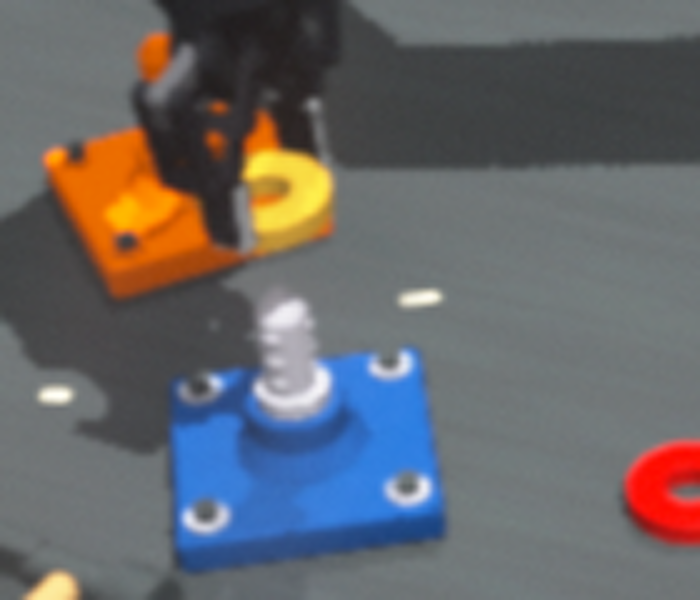

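```bash
python3 - <<'E'
from h import *
a=np.load('pics/s5.npy',allow_pickle=True).item();b=np.load('pics/c5.npy',allow_pickle=True).item()
p,q=(280+298/5,210+127/5),(140+269/5,120+188/5)
print(tri(ray(a,*p),ray(b,*q)),onz(a,*p,.176),onz(b,*q,.176))
pt=[(280+x/5,210+y/5) for x,y in((204,244),(424,311),(122,420))]
P=np.array([onz(a,*u,.023) for u in pt]);print(P.round(4),(P[1]+P[2])/2)
qt=[(140+x/5,120+y/5) for x,y in((201,387),(390,364),(408,488),(206,515))]
Q=np.array([onz(b,*u,.023) for u in qt]);print(Q.mean(0))
E
```

```text
(array([ 0.53424935, -0.20572263,  0.17294124]), np.float64(0.005076790089666341)) [ 0.53381094 -0.20977638  0.176     ] [ 0.53599578 -0.20147281  0.176     ]
[[ 0.5503 -0.1418  0.023 ]
 [ 0.6038 -0.2243  0.023 ]
 [ 0.4675 -0.1933  0.023 ]] [ 0.53567213 -0.20879474  0.023     ]
[ 0.53678694 -0.2062329   0.023     ]
```

Call:
drive_tool(motion=[-1, 2, 12, 0, 0, 0, 50, -1, 2, 24, 0, 0, 0, 50, -1, 2, 36, 0, 0, 0, 50, -1, 2, 36, 0, 0, 0, 50, -1, 2, 36, 0, 0, 0, 50])

```text
t: 4.97
tcp_pos: [0.5373, -0.2066, 0.1265]
tool_rot: [0.706, 0.708, -0.003, -0.004]
force: [0.2, -0.2, -3.4]
finger_gap: 0.687
```

```bash
python3 - <<'E'
from h import *
A=snap('wrist','w6');S=manip.sense(); print(S['tcp_pos'],S['tool_rot'],S['force'],S['finger_gap'])
a=snap('side','s6');b=snap('scene','c6');S=manip.sense(); print(S['tcp_pos'],S['tool_rot'])
Z=lambda s,u,v:cv2.resize(s['color'][v-30:v+30,u-40:u+40,::-1],None,fx=6,fy=6,interpolation=cv2.INTER_CUBIC)
cv2.imwrite('pics/j6.png',np.hstack([Z(a,338,255),Z(b,196,180)])[:, :960][:,80:880])
cv2.imwrite('pics/w6z.png',cv2.resize(A['color'][180:330,180:380,::-1],None,fx=4,fy=4,interpolation=cv2.INTER_CUBIC))
E
```

```text
[ 0.53743879 -0.2067357   0.12681147] [ 0.70627896  0.7079161  -0.00285847 -0.00408035] [-0.40885673  0.12560652 -3.5322549 ] 0.69719240379657
[ 0.53751828 -0.20675849  0.12705175] [ 0.70627182  0.70792456 -0.00280509 -0.00388018]
```

View pics/j6.png

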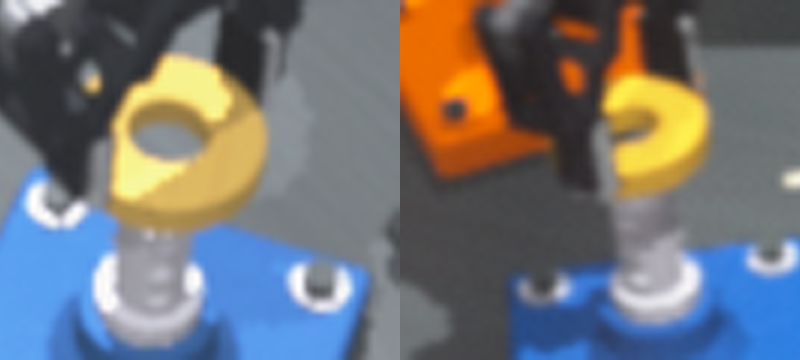

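View pics/w6z.png

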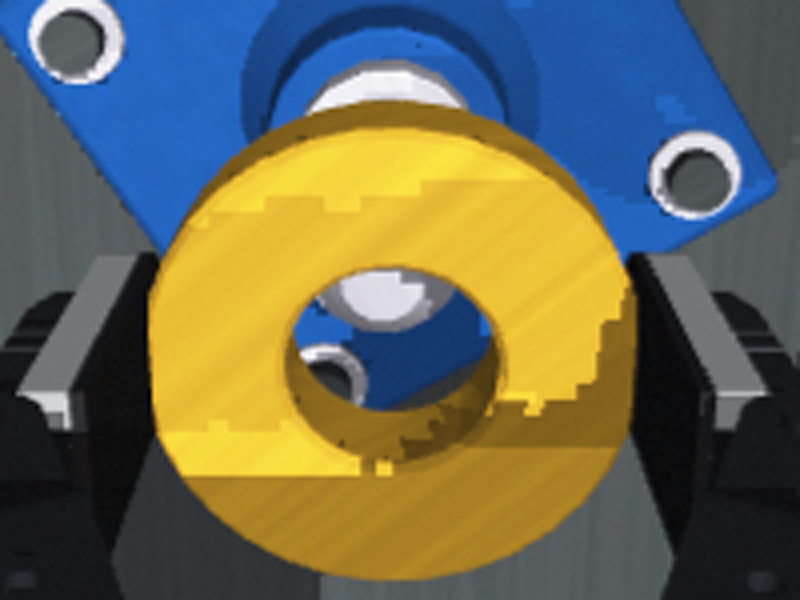

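```bash
python3 - <<'E'
from h import *
s=np.load('pics/w6.npy',allow_pickle=True).item()
z=lambda x,y:(180+x/4,180+y/4)
T=.1268+.0145
for z0 in (T,T-.003):
  print('bore',onz(s,*z(391.5,363),z0), 'outer', onz(s,*z(393,355),z0), 'L/R',onz(s,*z(283,355),z0)[0],onz(s,*z(500,355),z0)[0])
print('flat edge',onz(s,*z(387,322),.114),'L/R',onz(s,*z(335,290),.114)[0],onz(s,*z(437,290),.114)[0])
print('shaft edge',onz(s,*z(390,331),.104),'top of shoulder far edge',onz(s,*z(387,60),.060), onz(s,*z(387,60),.050))
m=cv2.imread('pics/w6.png')[235:285,240:315]; cv2.imwrite('pics/w6zz.png',cv2.resize(m,None,fx=10,fy=10,interpolation=cv2.INTER_NEAREST))
E
```

```text
bore [ 0.53959968 -0.20720886  0.1413    ] outer [ 0.53977944 -0.20612622  0.1413    ] L/R 0.526376681213541 0.5527894749994177
bore [ 0.53957543 -0.20884766  0.1383    ] outer [ 0.53975938 -0.20773975  0.1383    ] L/R 0.5260438993539508 0.5530729743226406
flat edge [ 0.53870312 -0.21546542  0.114     ] L/R 0.5311430204092007 0.5459497645026876
shaft edge [ 0.53904957 -0.22204097  0.104     ] top of shoulder far edge [ 0.53794914 -0.18946992  0.06      ] [ 0.53782096 -0.19197128  0.05      ]
```

View pics/w6zz.png

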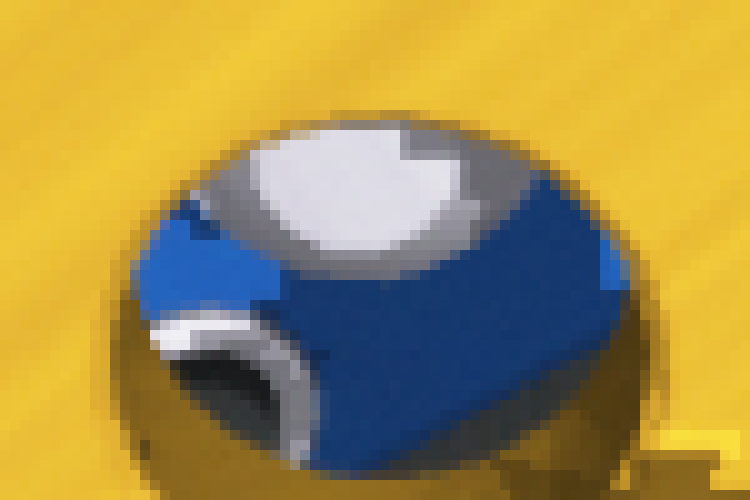

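Call:
drive_tool(motion=[-1, -1.5, 6, 0, 0, 0, 50, -1, -1.5, 13, 0, 0, 0, 50, -1, -1.5, 19, 0, 0, 0, 50, -1, -1.5, 19, 0, 0, 0, 50])

```text
t: 5.62
tcp_pos: [0.5353, -0.2074, 0.1072]
tool_rot: [0.706, 0.708, -0.003, -0.005]
force: [0.0, -0.4, -2.9]
finger_gap: 0.691
```

```bash
python3 - <<'E'
from h import *
A=snap('wrist','w7');S=manip.sense(); print(S['tcp_pos'],S['tool_rot'],S['force'],S['ft_torque'],S['finger_gap'])
a=snap('side','s7');b=snap('scene','c7')
Z=lambda s,u,v:cv2.resize(s['color'][v-25:v+35,u-33:u+34,::-1],None,fx=6,fy=6,interpolation=cv2.INTER_CUBIC)
cv2.imwrite('pics/j7.png',np.hstack([Z(a,338,255),Z(b,196,180)])[:, :800])
cv2.imwrite('pics/w7z.png',cv2.resize(A['color'][220:300,220:330,::-1],None,fx=7,fy=7,interpolation=cv2.INTER_NEAREST))
E
```

```text
[ 0.53560305 -0.20758994  0.10757099] [ 0.70627996  0.70791317 -0.00291111 -0.00436924] [-0.06749153 -0.31681217 -2.07201463] [ 0.0263573  -0.0127792   0.01931992] 0.6930819114264251
```

View pics/j7.png

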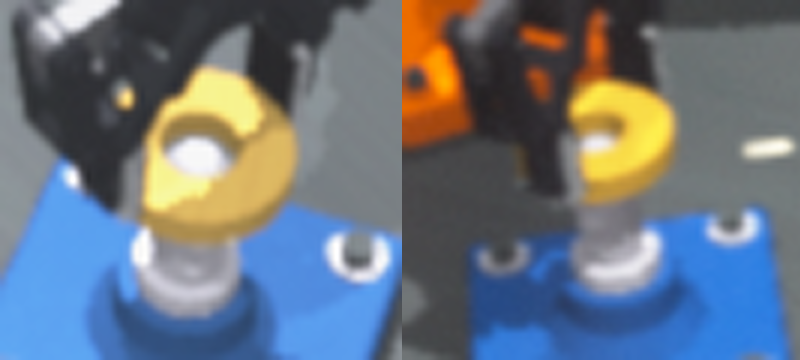

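View pics/w7z.png

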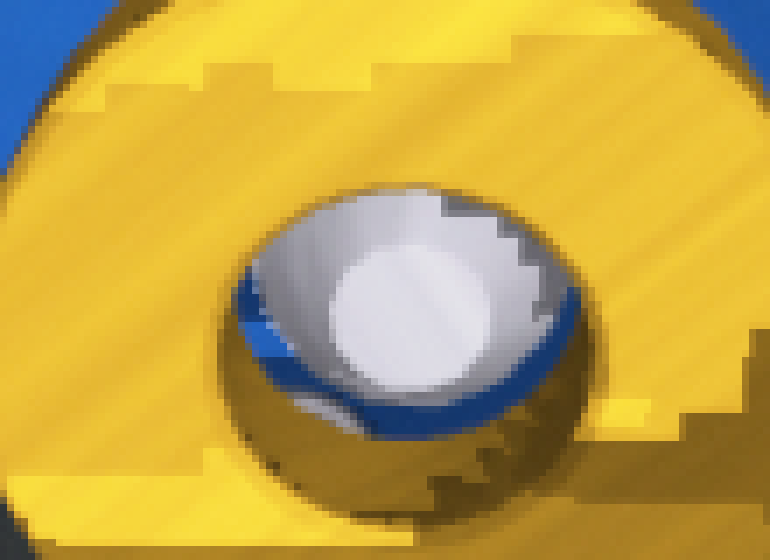

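```bash
python3 - <<'E'
from h import *
s=np.load('pics/w7.npy',allow_pickle=True).item()
z=lambda x,y:(220+x/7,220+y/7)
T=.1075+.0145
for z0 in(T,T-.002,T+.002): print('bore',onz(s,*z(410,355),z0),onz(s,*z(410,187),z0)-onz(s,*z(410,523),z0),onz(s,*z(598,355),z0)-onz(s,*z(222,355),z0))
print('flat',onz(s,*z(410,317),.114),onz(s,*z(410,243),.114)-onz(s,*z(410,392),.114))
E
```

```text
bore [ 0.53795364 -0.20801139  0.122     ] [-8.20706232e-05  2.60065617e-02  0.00000000e+00] [0.02620139 0.00021615 0.        ]
bore [ 0.53794128 -0.2091024   0.12      ] [-8.33470242e-05  2.64110279e-02  0.00000000e+00] [0.02660889 0.00021951 0.        ]
bore [ 0.53796601 -0.20692038  0.124     ] [-8.07942223e-05  2.56020954e-02  0.00000000e+00] [0.0257939  0.00021279 0.        ]
flat [ 0.53789438 -0.20927037  0.114     ] [-3.82195937e-05  1.21110354e-02  0.00000000e+00]
```

Call:
drive_tool(motion=[-0.5, 0, 4, 0, 0, 0, 50, -0.5, 0, 8, 0, 0, 0, 50, -0.5, 0, 12, 0, 0, 0, 50])

```text
t: 6.15
tcp_pos: [0.5358, -0.2079, 0.0961]
tool_rot: [0.706, 0.708, -0.003, -0.004]
force: [-0.9, 1.8, 5.1]
finger_gap: 0.691
```

Call:
drive_tool(motion=[0, 0, 3, 0, 0, 0, 50, 0, 0, 6, 0, 0, 0, 50])

```text
t: 6.4
tcp_pos: [0.5359, -0.2078, 0.0903]
tool_rot: [0.706, 0.708, -0.002, -0.004]
force: [0.4, 1.7, 3.4]
finger_gap: 0.691
```

Call:
drive_tool(motion=[0, 0, 3, 0, 0, 0, 50, 0, 0, 6, 0, 0, 0, 50, 0, 0, 9, 0, 0, 0, 50, 0, 0, 12, 0, 0, 0, 50])

```text
t: 6.9
tcp_pos: [0.5357, -0.2076, 0.0785]
tool_rot: [0.706, 0.708, -0.002, -0.004]
force: [-1.5, 3.3, 2.0]
finger_gap: 0.69
```

Call:
drive_tool(motion=[0, 0, 3, 0, 0, 0, 50, 0, 0, 6, 0, 0, 0, 50, 0, 0, 9, 0, 0, 0, 50, 0, 0, 9, 0, 0, 0, 50])

```text
t: 7.4
tcp_pos: [0.5357, -0.2075, 0.0688]
tool_rot: [0.706, 0.708, -0.002, -0.004]
force: [0.0, 1.8, -2.3]
finger_gap: 0.688
```

Call:
drive_tool(motion=[0, 0, 3, 0, 0, 0, 50, 0, 0, 5, 0, 0, 0, 50, 0, 0, 5, 0, 0, 0, 50])

```text
t: 7.78
tcp_pos: [0.5356, -0.2076, 0.0633]
tool_rot: [0.706, 0.708, -0.002, -0.004]
force: [1.2, 1.1, -1.8]
finger_gap: 0.692
```

Call:
drive_tool(motion=[0, 0, 1, 0, 0, 0, 50, 0, 0, 2, 0, 0, 0, 50])

```text
t: 8.02
tcp_pos: [0.5357, -0.2076, 0.0614]
tool_rot: [0.706, 0.708, -0.002, -0.004]
force: [-0.2, 1.8, 3.3]
finger_gap: 0.693
```

Call:
drive_tool(motion=[0, 0, 0.6, 0, 0, 0, 50, 0, 0, 0.6, 0, 0, 0, 50])

```text
t: 8.28
tcp_pos: [0.5357, -0.2076, 0.0606]
tool_rot: [0.706, 0.708, -0.002, -0.004]
force: [0.5, 1.6, 0.4]
finger_gap: 0.691
```

Call:
drive_tool(motion=[0, 0, 0.7, 0, 0, 0, 50, 0, 0, 0.7, 0, 0, 0, 50])

```text
t: 8.52
tcp_pos: [0.5357, -0.2076, 0.0599]
tool_rot: [0.706, 0.708, -0.002, -0.004]
force: [-0.4, 0.8, 1.7]
finger_gap: 0.69
```

Call:
drive_tool(motion=[0, 0, 0.5, 0, 0, 0, 50, 0, 0, 0.5, 0, 0, 0, 50])

```text
t: 8.78
tcp_pos: [0.5358, -0.2076, 0.0599]
tool_rot: [0.706, 0.708, -0.002, -0.004]
force: [-1.8, 1.5, 5.5]
finger_gap: 0.693
```

Call:
drive_tool(motion=[0, 0, 0.8, 0, 0, 0, 50, 0, 0, 0.8, 0, 0, 0, 50])

```text
t: 9.02
tcp_pos: [0.5357, -0.2076, 0.0598]
tool_rot: [0.706, 0.708, -0.002, -0.004]
force: [-1.6, 2.9, 6.9]
finger_gap: 0.692
```

Call:
drive_tool(motion=[0, 0, 0.8, 0, 0, 0, 50, 0, 0, 0.8, 0, 0, 0, 50])

```text
t: 9.28
tcp_pos: [0.5357, -0.2076, 0.0599]
tool_rot: [0.706, 0.708, -0.002, -0.003]
force: [-0.4, 2.6, 7.4]
finger_gap: 0.69
```

Call:
drive_tool(motion=[0, 0, 1.4, 0, 0, 0, 50, 0, 0, 1.4, 0, 0, 0, 50])

```text
t: 9.52
tcp_pos: [0.5357, -0.2076, 0.0598]
tool_rot: [0.706, 0.708, -0.002, -0.003]
force: [-3.0, 3.8, 10.9]
finger_gap: 0.693
```

Call:
drive_tool(motion=[0, 0, 1.8, 0, 0, 0, 50, 0, 0, 2.1, 0, 0, 0, 50, 0, 0, 2.1, 0, 0, 0, 50, 0, 0, 2.1, 0, 0, 0, 50])

```text
t: 10.02
tcp_pos: [0.5357, -0.2076, 0.0598]
tool_rot: [0.706, 0.708, -0.002, -0.003]
force: [-3.6, 3.0, 16.1]
finger_gap: 0.69
```

```bash
python3 - <<'E'
from h import *
A=snap('wrist','w8');S=manip.sense(); print(S['tcp_pos'],S['tool_rot'],S['force'],S['ft_torque'],S['finger_gap'])
E
```

```text
[ 0.53573291 -0.20764199  0.05974797] [ 0.70630999  0.70789332 -0.00225458 -0.00285811] [-3.00344327  2.98728784 15.91262042] [ 0.52518643  0.47828863 -0.02948021] 0.6927124335374748
```

View pics/w8.png

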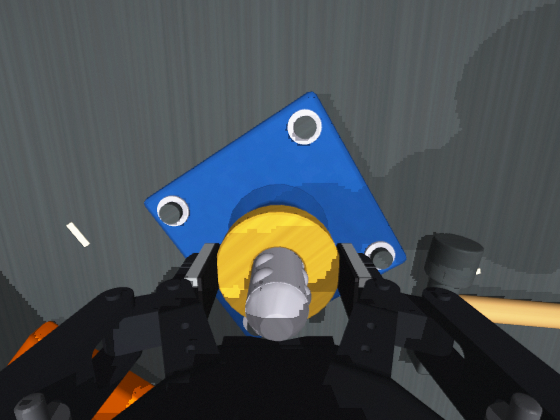

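Call:
drive_tool(motion=[0, 0, 0, 0, 0, 0, 50, 0, 0, 0, 0, 0, 0, 80, 0, 0, 0, 0, 0, 0, 80, 0, 0, 0, 0, 0, 0, 80, 0, 0, -20, 0, 0, 0, 80, 0, 0, -60, 0, 0, 0, 80, 0, 0, -80, 0, 0, 0, 80])

```text
t: 10.95
tcp_pos: [0.5372, -0.2084, 0.1415]
tool_rot: [0.706, 0.708, -0.002, -0.001]
force: [0.1, 0.1, -0.2]
finger_gap: 0.938
```

```bash
python3 - <<'E'
from h import *
A=snap('side','s9');S=manip.sense(); print(S['tcp_pos'],S['tool_rot'],S['force'],S['finger_gap'])
cv2.imwrite('pics/s9z.png',cv2.resize(A['color'][210:310,270:410,::-1],None,fx=5,fy=5,interpolation=cv2.INTER_CUBIC))
E
```

```text
[ 0.53831758 -0.2089805   0.14356563] [ 7.06231609e-01  7.07978940e-01 -1.59585279e-03  4.33066474e-04] [0.63526469 0.14298193 1.14166772] 0.9316796059655114
```

View pics/s9z.png

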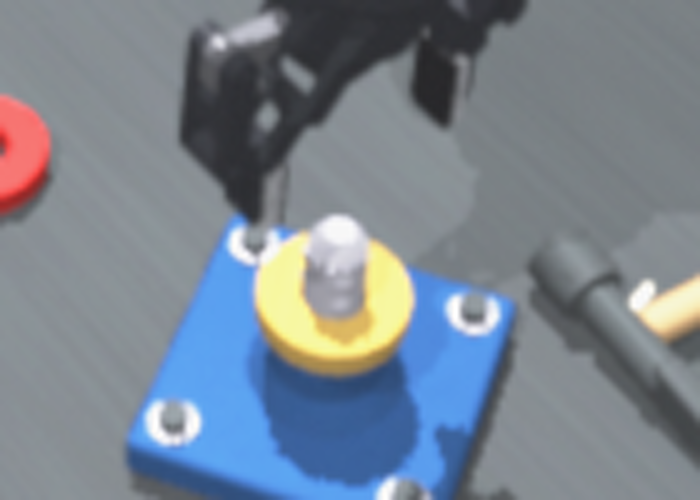

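Call:
drive_tool(motion=[60, -6, 0, 0, 0, 0, 80, 122, -12, 0, 0, 0, 0, 80, 184, -18, 0, 0, 0, 0, 80, 246, -24, 0, 0, 0, 0, 80, 308, -30, 5, 0, 0, 0, 80, 370, -36, 10, 0, 0, 0, 80, 430, -42, 15, 0, 0, 0, 80, 490, -48, 18, 0, 0, 0, 80])

```text
t: 12.0
tcp_pos: [0.4886, 0.2827, 0.1233]
tool_rot: [0.706, 0.708, -0.002, 0.0]
force: [0.7, -1.3, 0.5]
finger_gap: 0.937
```

Call:
drive_tool(motion=[0, 0, 0, 0, 0, 0, 80])

```text
t: 12.12
tcp_pos: [0.4874, 0.2865, 0.1225]
tool_rot: [0.704, 0.71, -0.002, 0.0]
force: [0.6, -0.2, -0.2]
finger_gap: 0.941
```

```bash
python3 - <<'E'
from h import *
s=snap('wrist','w10'); m=yel(s)
cs,_=cv2.findContours(m,cv2.RETR_CCOMP,cv2.CHAIN_APPROX_NONE)
for c in cs:
    if cv2.contourArea(c)>300 and len(c)>20:
        (u,v),ax,_=cv2.fitEllipse(c); print(cv2.contourArea(c),u,v,ax,onz(s,u,v,.02).round(4))
S=manip.sense(); print(S['tcp_pos'],S['tool_rot'],S['force'])
E
```

```text
1302.5 255.65721130371094 274.2690734863281 (40.02643966674805, 41.45820999145508) [0.4692 0.2173 0.02  ]
381.0 255.77224731445312 273.8322448730469 (18.88766098022461, 25.93065643310547) [0.4694 0.2178 0.02  ]
2768.0 273.3782653808594 157.74192810058594 (59.19953918457031, 59.58049011230469) [0.4853 0.3262 0.02  ]
715.0 273.5943603515625 157.40817260742188 (29.48218536376953, 30.97296905517578) [0.4855 0.3265 0.02  ]
13442.5 522.9503784179688 235.87472534179688 (83.90155792236328, 236.9052734375) [0.7101 0.2583 0.02  ]
[0.48746814 0.28454012 0.12233983] [ 7.04620822e-01  7.09579863e-01 -2.41381725e-03  2.97777088e-04] [-0.05021848 -0.33317564  0.50240287]
```

View pics/w10.png

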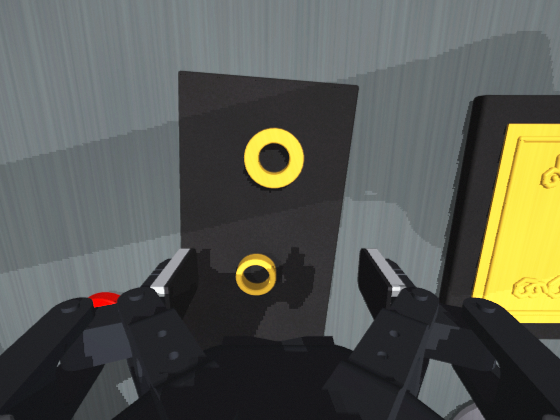

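Call:
drive_tool(motion=[30, -1, 20, 0, 0, 0, 75, 42, -2.5, 50, 0, 0, 0, 70, 42, -2.5, 80, 0, 0, 0, 70, 42, -2.5, 95, 0, 0, 0, 70, 42, -2.5, 95, 0, 0, 0, 70, 42, -2.5, 95, 0, 0, 0, 70])

```text
t: 12.92
tcp_pos: [0.4854, 0.3258, 0.028]
tool_rot: [0.705, 0.709, -0.002, 0.001]
force: [-1.3, 1.1, 0.2]
finger_gap: 0.816
```

```bash
python3 - <<'E'
from h import *
s=snap('wrist','w11'); m=yel(s)
cs,_=cv2.findContours(m,cv2.RETR_CCOMP,cv2.CHAIN_APPROX_NONE)
for c in cs:
    if cv2.contourArea(c)>300 and len(c)>20:
        (u,v),ax,_=cv2.fitEllipse(c); print(cv2.contourArea(c),u,v,ax,onz(s,u,v,.02).round(4))
S=manip.sense(); print(S['tcp_pos'],S['tool_rot'],S['force'])
E
```

```text
5984.5 274.01483154296875 245.6678466796875 (86.63724517822266, 88.01538848876953) [0.4854 0.3283 0.02  ]
1131.5 274.10076904296875 244.56094360351562 (33.50725555419922, 43.18575668334961) [0.4854 0.329  0.02  ]
[0.48545038 0.32606918 0.02828099] [ 0.70490453  0.70930045 -0.00140282  0.00070956] [ 0.0034179  -0.51176018 -0.25668598]
```

View pics/w11.png

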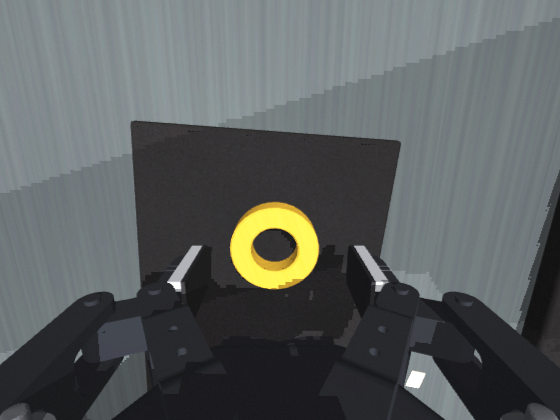

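Call:
drive_tool(motion=[1, 0, 12, 0, 0, 0, 65, 1, 0, 22, 0, 0, 0, 60, 1, 0, 22, 0, 0, 0, 58, 1, 0, 22, 0, 0, 0, 30, 1, 0, 22, 0, 0, 0, 30, 1, 0, 22, 0, 0, 0, 30, 1, 0, 22, 0, 0, 0, 30])

```text
t: 13.85
tcp_pos: [0.4853, 0.327, 0.0064]
tool_rot: [0.705, 0.709, -0.001, 0.001]
force: [-0.4, 0.7, 1.9]
finger_gap: 0.56
```

```bash
python3 - <<'E'
from h import *
s=snap('wrist','w12'); m=yel(s)
cs,_=cv2.findContours(m,cv2.RETR_CCOMP,cv2.CHAIN_APPROX_NONE)
for c in cs:
    if cv2.contourArea(c)>300 and len(c)>20:
        (u,v),ax,_=cv2.fitEllipse(c); print(cv2.contourArea(c),u,v,ax,onz(s,u,v,.02).round(4))
S=manip.sense(); print(S['tcp_pos'],S['tool_rot'],S['force'],S['finger_gap'])
cv2.imwrite('pics/w12z.png',cv2.resize(s['color'][190:340,180:380,::-1],None,fx=4,fy=4,interpolation=cv2.INTER_CUBIC))
s=snap('side','s12');cv2.imwrite('pics/s12z.png',cv2.resize(s['color'][120:220,130:270,::-1],None,fx=5,fy=5,interpolation=cv2.INTER_CUBIC))
E
```

```text
7689.0 277.58160400390625 264.8526916503906 (98.83271789550781, 99.10930633544922) [0.4873 0.3291 0.02  ]
1349.0 277.6280212402344 263.5323486328125 (35.68577575683594, 48.34733963012695) [0.4873 0.3298 0.02  ]
[0.48527836 0.32703384 0.00637752] [ 7.04914395e-01  7.09290573e-01 -1.47408666e-03  6.36064675e-04] [-1.02810684  0.99899457  1.16563355] 0.5501844051613403
```

View pics/w12z.png

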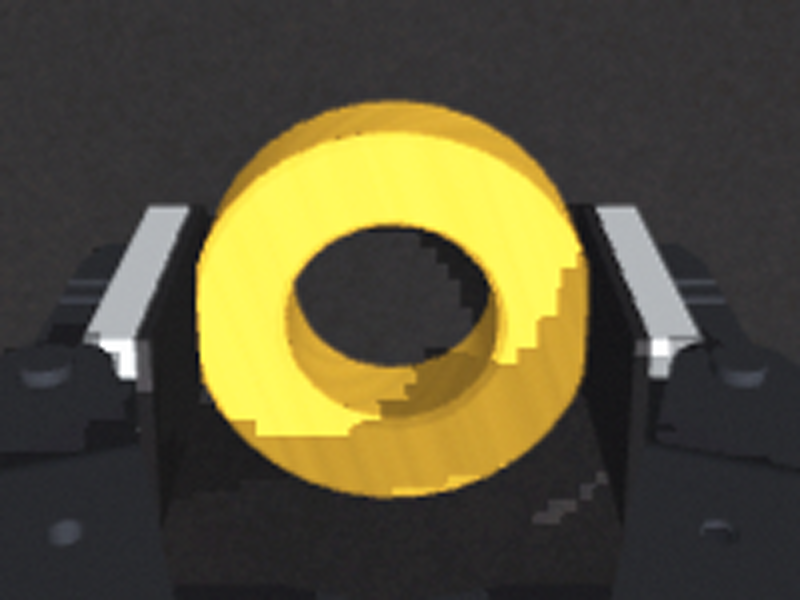

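View pics/s12z.png

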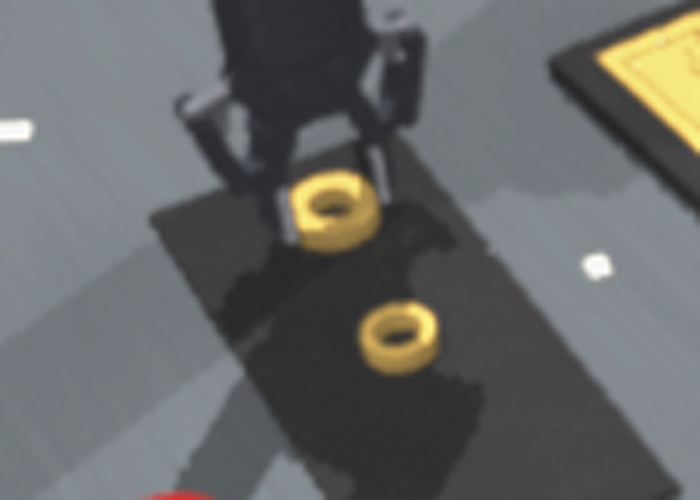

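Call:
drive_tool(motion=[0, 0, -10, 0, 0, 0, 30, 0, 0, -40, 0, 0, 0, 30, 0, 0, -90, 0, 0, 0, 30, -30, 2, -130, 0, 0, 0, 30, -90, 8, -150, 0, 0, 0, 30, -152, 13, -155, 0, 0, 0, 30, -214, 19, -155, 0, 0, 0, 30, -276, 24, -155, 0, 0, 0, 30])

```text
t: 14.95
tcp_pos: [0.5115, 0.05, 0.163]
tool_rot: [0.705, 0.709, -0.001, 0.001]
force: [1.6, -0.4, -2.1]
finger_gap: 0.557
```

Call:
drive_tool(motion=[-60, 5, 0, 0, 0, 0, 30, -120, 11, 0, 0, 0, 0, 30, -180, 16, 0, 0, 0, 0, 30, -240, 21, 0, 0, 0, 0, 30, -240, 21, 0, 0, 0, 0, 30])

```text
t: 15.58
tcp_pos: [0.5353, -0.1953, 0.1645]
tool_rot: [0.707, 0.707, -0.001, 0.004]
force: [0.2, 0.1, -1.8]
finger_gap: 0.559
```

```bash
python3 - <<'E'
from h import *
s=snap('wrist','w13')
S=manip.sense(); print(S['tcp_pos'],S['tool_rot'],S['force'],S['finger_gap'])
E
```

```text
[ 0.5341024  -0.19219258  0.1640936 ] [ 0.70623535  0.70797398 -0.00071186  0.00199354] [-0.68343674  0.64645525 -2.148893  ] 0.5596891766222645
```

View pics/w13.png

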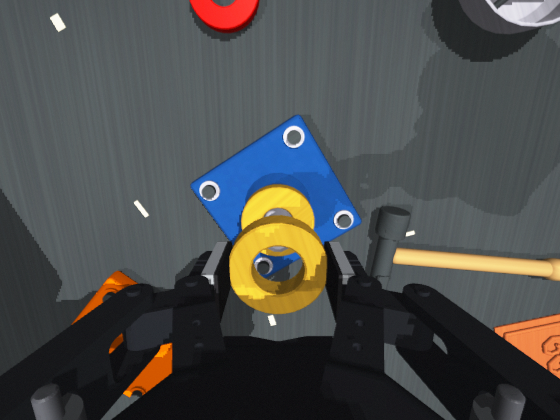

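Call:
drive_tool(motion=[-15.5, 1.5, 10, 0, 0, 0, 30, -15.5, 1.5, 25, 0, 0, 0, 30, -15.5, 1.5, 40, 0, 0, 0, 30, -15.5, 1.5, 50, 0, 0, 0, 30, -15.5, 1.5, 54, 0, 0, 0, 30, -15.5, 1.5, 54, 0, 0, 0, 30])

```text
t: 16.38
tcp_pos: [0.5357, -0.2076, 0.1098]
tool_rot: [0.706, 0.708, -0.001, 0.002]
force: [0.2, 0.0, -1.0]
finger_gap: 0.554
```

```bash
python3 - <<'E'
from h import *
A=snap('wrist','w14')
S=manip.sense(); print(S['tcp_pos'],S['tool_rot'],S['force'],S['finger_gap'])
cv2.imwrite('pics/w14z.png',cv2.resize(A['color'][220:300,220:330,::-1],None,fx=7,fy=7,interpolation=cv2.INTER_NEAREST))
E
```

```text
[ 0.53595341 -0.2078356   0.11021646] [ 7.06139178e-01  7.08069546e-01 -6.86712785e-04  2.12338978e-03] [-0.97459823 -0.93808121 -1.63923241] 0.5550471845263154
```

View pics/w14z.png

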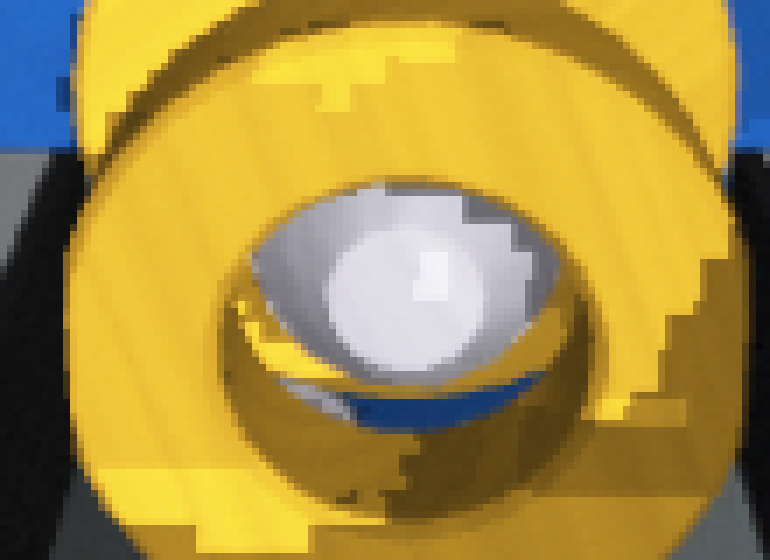

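Call:
drive_tool(motion=[0, -0.3, 4, 0, 0, 0, 30, 0, -0.3, 8, 0, 0, 0, 30, 0, -0.3, 12, 0, 0, 0, 30, 0, -0.3, 15, 0, 0, 0, 30])

```text
t: 16.92
tcp_pos: [0.5359, -0.208, 0.0957]
tool_rot: [0.706, 0.708, -0.001, 0.002]
force: [-1.0, 1.1, 5.8]
finger_gap: 0.555
```

Call:
drive_tool(motion=[0, 0, 3, 0, 0, 0, 30, 0, 0, 6, 0, 0, 0, 30, 0, 0, 9, 0, 0, 0, 30])

```text
t: 17.3
tcp_pos: [0.536, -0.208, 0.0867]
tool_rot: [0.706, 0.708, -0.001, 0.003]
force: [-0.5, 0.4, 4.1]
finger_gap: 0.556
```

Call:
drive_tool(motion=[0, 0, 3, 0, 0, 0, 30, 0, 0, 6, 0, 0, 0, 30, 0, 0, 8, 0, 0, 0, 30, 0, 0, 8, 0, 0, 0, 30])

```text
t: 17.8
tcp_pos: [0.5358, -0.2078, 0.078]
tool_rot: [0.706, 0.708, -0.001, 0.002]
force: [-0.5, 1.6, 0.3]
finger_gap: 0.554
```

Call:
drive_tool(motion=[0, 0, 1, 0, 0, 0, 30, 0, 0, 2, 0, 0, 0, 30, 0, 0, 2, 0, 0, 0, 30])

```text
t: 18.18
tcp_pos: [0.5359, -0.2079, 0.0758]
tool_rot: [0.706, 0.708, -0.001, 0.002]
force: [-0.3, 0.3, 0.8]
finger_gap: 0.554
```

Call:
drive_tool(motion=[0, 0, 0.8, 0, 0, 0, 30, 0, 0, 1.2, 0, 0, 0, 30])

```text
t: 18.42
tcp_pos: [0.5359, -0.2079, 0.0748]
tool_rot: [0.706, 0.708, -0.001, 0.002]
force: [-1.0, 1.7, 4.6]
finger_gap: 0.555
```

Call:
drive_tool(motion=[0, 0, 0.8, 0, 0, 0, 30, 0, 0, 0.8, 0, 0, 0, 30])

```text
t: 18.68
tcp_pos: [0.5359, -0.2079, 0.0744]
tool_rot: [0.706, 0.708, -0.001, 0.002]
force: [-1.9, 1.3, 6.0]
finger_gap: 0.558
```

Call:
drive_tool(motion=[0, 0, 1.2, 0, 0, 0, 30, 0, 0, 1.4, 0, 0, 0, 30])

```text
t: 18.92
tcp_pos: [0.536, -0.2079, 0.0743]
tool_rot: [0.706, 0.708, -0.001, 0.002]
force: [-3.5, 1.0, 13.7]
finger_gap: 0.556
```

Call:
drive_tool(motion=[0, 0, 1.8, 0, 0, 0, 30, 0, 0, 2.1, 0, 0, 0, 30, 0, 0, 2.1, 0, 0, 0, 30, 0, 0, 2.1, 0, 0, 0, 30])

```text
t: 19.42
tcp_pos: [0.536, -0.2079, 0.0743]
tool_rot: [0.706, 0.708, -0.001, 0.003]
force: [-3.7, 3.1, 17.4]
finger_gap: 0.556
```

```bash
python3 - <<'E'
from h import *
s=snap('side','s15');S=manip.sense(); print(S['tcp_pos'],S['tool_rot'],S['force'],S['finger_gap'])
cv2.imwrite('pics/s15z.png',cv2.resize(s['color'][220:300,285:395,::-1],None,fx=7,fy=7,interpolation=cv2.INTER_CUBIC))
E
```

```text
[ 0.53594106 -0.20787679  0.07425186] [ 7.06043319e-01  7.08162917e-01 -5.76527418e-04  2.78977943e-03] [-4.59117293  3.19679183 17.25812909] 0.553050917648044
```

View pics/s15z.png

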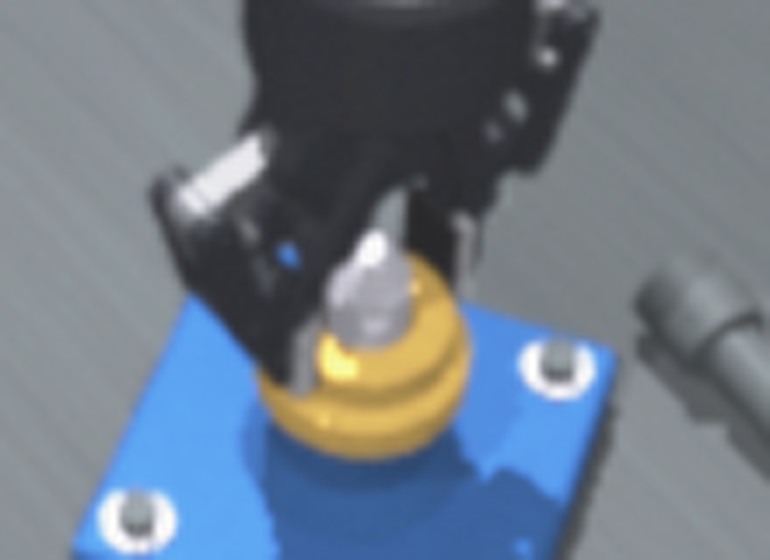

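Call:
drive_tool(motion=[0, 0, 0, 0, 0, 0, 30, 0, 0, 0, 0, 0, 0, 62, 0, 0, 0, 0, 0, 0, 62, 0, 0, -3.5, 0, 0, 0, 62, 0, 0, -3.5, 0, 0, 0, 62, 0, 0, -3.5, 0, 0, 0, 30, 0, 0, -3.5, 0, 0, 0, 30, 0, 0, -3.5, 0, 0, 0, 30])

```text
t: 20.48
tcp_pos: [0.5359, -0.2079, 0.0777]
tool_rot: [0.706, 0.708, -0.001, 0.003]
force: [0.5, 0.1, -1.0]
finger_gap: 0.555
```

Call:
drive_tool(motion=[0, 0, 0.8, 0, 0, 0, 30, 0, 0, 0.8, 0, 0, 0, 30])

```text
t: 20.72
tcp_pos: [0.5359, -0.2079, 0.0776]
tool_rot: [0.706, 0.708, -0.001, 0.003]
force: [-0.5, -0.1, 4.5]
finger_gap: 0.552
```

Call:
drive_tool(motion=[0, 0, 1.4, 0, 0, 0, 30, 0, 0, 1.8, 0, 0, 0, 30])

```text
t: 20.98
tcp_pos: [0.5359, -0.2079, 0.0774]
tool_rot: [0.706, 0.708, -0.001, 0.003]
force: [-2.5, 1.5, 13.4]
finger_gap: 0.55
```

Call:
drive_tool(motion=[0, 0, 2.1, 0, 0, 0, 30, 0, 0, 2.1, 0, 0, 0, 30, 0, 0, 2.1, 0, 0, 0, 30, 0, 0, 2.1, 0, 0, 0, 30])

```text
t: 21.48
tcp_pos: [0.5359, -0.2079, 0.0774]
tool_rot: [0.706, 0.708, -0.001, 0.003]
force: [-3.1, 0.5, 14.3]
finger_gap: 0.55
```

Firm at 14 N with the tips clear of the large collar. Release and go for the small one.

Call:
drive_tool(motion=[0, 0, 0, 0, 0, 0, 30, 0, 0, 0, 0, 0, 0, 70, 0, 0, 0, 0, 0, 0, 70, 0, 0, 0, 0, 0, 0, 70, 0, 0, -20, 0, 0, 0, 70, 0, 0, -55, 0, 0, 0, 70, 0, 0, -70, 0, 0, 0, 70])

```text
t: 22.35
tcp_pos: [0.5366, -0.208, 0.149]
tool_rot: [0.706, 0.708, -0.0, 0.005]
force: [0.6, -0.2, -0.6]
finger_gap: 0.815
```

Call:
drive_tool(motion=[60, -10, 0, 0, 0, 0, 70, 122, -20, 0, 0, 0, 0, 70, 184, -30, 0, 0, 0, 0, 70, 246, -40, 5, 0, 0, 0, 70, 308, -50, 10, 0, 0, 0, 70, 370, -60, 15, 0, 0, 0, 70, 400, -64, 20, 0, 0, 0, 70, 400, -64, 20, 0, 0, 0, 70])

```text
t: 23.35
tcp_pos: [0.4699, 0.1935, 0.1249]
tool_rot: [0.704, 0.71, -0.001, 0.004]
force: [-0.2, -0.2, 0.9]
finger_gap: 0.82
```

```bash
python3 - <<'E'
from h import *
s=snap('wrist','w16'); m=yel(s)
cs,_=cv2.findContours(m,cv2.RETR_CCOMP,cv2.CHAIN_APPROX_NONE)
for c in cs:
    if cv2.contourArea(c)>300 and len(c)>20:
        (u,v),ax,_=cv2.fitEllipse(c); print(cv2.contourArea(c),u,v,ax,onz(s,u,v,.02).round(4))
S=manip.sense(); print(S['tcp_pos'],S['tool_rot'],S['force'])
s=snap('side','s16');cv2.imwrite('pics/s16z.png',cv2.resize(s['color'][220:300,285:395,::-1],None,fx=7,fy=7,interpolation=cv2.INTER_CUBIC))
E
```

```text
1523.5 273.7457275390625 178.11766052246094 (43.6806755065918, 44.4622688293457) [0.469 0.215 0.02 ]
630.0 273.7866516113281 177.40431213378906 (27.212215423583984, 29.605478286743164) [0.469  0.2156 0.02  ]
7415.5 535.7591552734375 179.30917358398438 (47.903900146484375, 302.7833251953125) [0.6954 0.2156 0.02  ]
[0.47053925 0.19220697 0.12514048] [ 0.70476354  0.70942651 -0.00096592  0.00463001] [0.33024445 0.11824192 0.22347351]
```

View pics/s16z.png

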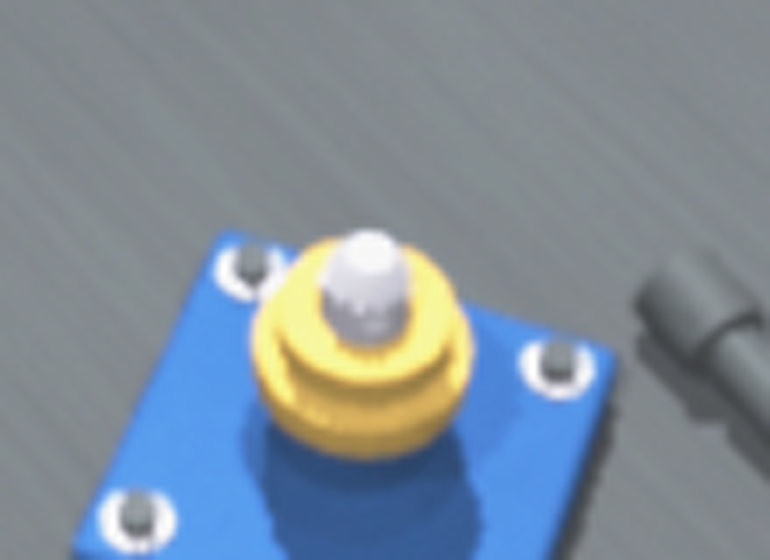

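View pics/w16.png

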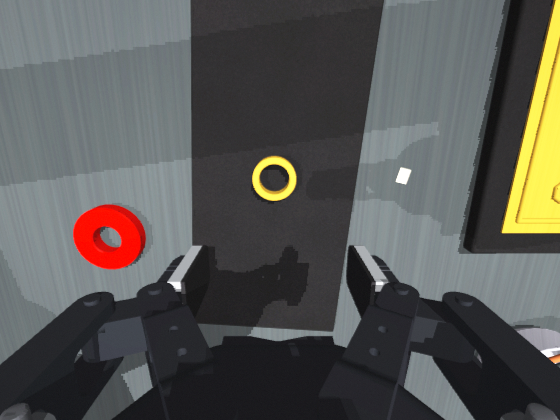

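Call:
drive_tool(motion=[24, -1.5, 30, 0, 0, 0, 65, 24, -1.5, 65, 0, 0, 0, 58, 24, -1.5, 95, 0, 0, 0, 56, 24, -1.5, 95, 0, 0, 0, 56, 24, -1.5, 95, 0, 0, 0, 56])

```text
t: 24.08
tcp_pos: [0.4709, 0.2137, 0.0309]
tool_rot: [0.706, 0.708, -0.0, 0.005]
force: [-1.1, -0.9, -0.4]
finger_gap: 0.654
```

```bash
python3 - <<'E'
from h import *
s=snap('wrist','w17'); m=yel(s)
cs,_=cv2.findContours(m,cv2.RETR_CCOMP,cv2.CHAIN_APPROX_NONE)
for c in cs:
    if cv2.contourArea(c)>300 and len(c)>20:
        (u,v),ax,_=cv2.fitEllipse(c); print(cv2.contourArea(c),u,v,ax,onz(s,u,v,.02).round(4))
S=manip.sense(); print(S['tcp_pos'],S['tool_rot'],S['force'])
E
```

```text
3474.5 270.5309143066406 242.81800842285156 (65.73353576660156, 67.33914947509766) [0.469  0.2166 0.02  ]
1104.0 270.63458251953125 241.42835998535156 (33.13971710205078, 42.57685852050781) [0.469  0.2175 0.02  ]
[0.47116254 0.21401929 0.03128984] [7.05869429e-01 7.08321212e-01 1.14992025e-04 5.42176824e-03] [-0.55553019  1.47751063  0.87981888]
```

View pics/w17.png

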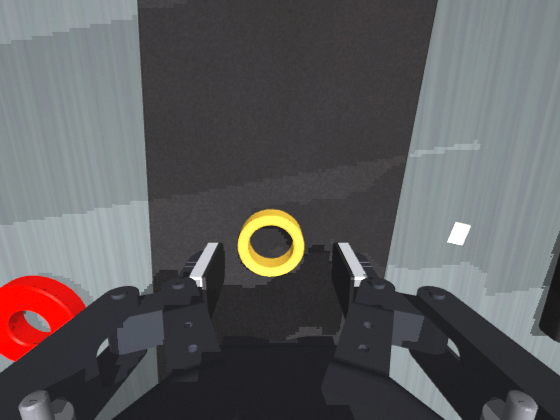

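Call:
drive_tool(motion=[1.5, -2.3, 8, 0.4, 0.4, 0, 54, 1.5, -2.3, 16, 0.4, 0.4, 0, 52, 1.5, -2.3, 22, 0.4, 0.4, 0, 50, 1.5, -2.3, 22, 0.4, 0.4, 0, 48, 1.5, -2.3, 22, 0.4, 0.4, 0, 48])

```text
t: 24.75
tcp_pos: [0.4689, 0.2154, 0.0091]
tool_rot: [0.706, 0.708, -0.0, 0.0]
force: [-0.5, 0.3, -0.3]
finger_gap: 0.559
```

Call:
drive_tool(motion=[0, 0, 0, 0, 0, 0, 20, 0, 0, 0, 0, 0, 0, 20, 0, 0, 0, 0, 0, 0, 20, 0, 0, 0, 0, 0, 0, 20])

```text
t: 25.25
tcp_pos: [0.4689, 0.2154, 0.0097]
tool_rot: [0.706, 0.708, 0.0, 0.0]
force: [-0.9, -0.3, 6.4]
finger_gap: 0.408
```

```bash
python3 - <<'E'
from h import *
s=snap('wrist','w18'); m=yel(s)
cs,_=cv2.findContours(m,cv2.RETR_CCOMP,cv2.CHAIN_APPROX_NONE)
for c in cs:
    if cv2.contourArea(c)>300 and len(c)>20:
        (u,v),ax,_=cv2.fitEllipse(c); print(cv2.contourArea(c),u,v,ax,onz(s,u,v,.02).round(4))
S=manip.sense(); print(S['tcp_pos'],S['tool_rot'],S['force'],S['finger_gap'])
E
```

```text
4382.0 277.5751647949219 262.4487609863281 (72.6598892211914, 76.80171966552734) [0.4709 0.217  0.02  ]
1309.5 277.542236328125 260.69317626953125 (35.290374755859375, 47.4647216796875) [0.4709 0.218  0.02  ]
[0.46886201 0.2154305  0.00974197] [7.05809043e-01 7.08401989e-01 8.18491180e-05 4.57988614e-04] [-1.1914863  -0.17446753  6.3665583 ] 0.40823522624239145
```

View pics/w18.png

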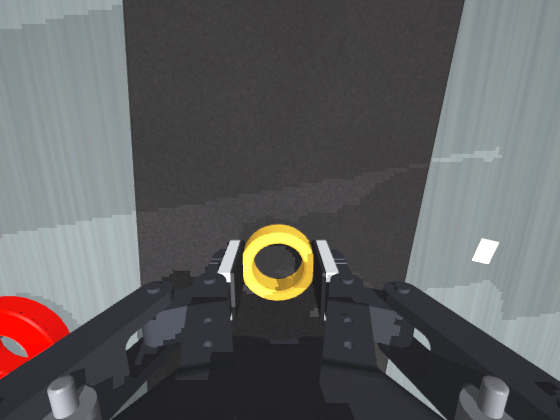

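Call:
drive_tool(motion=[0, 0, -10, 0, 0, 0, 20, 0, 0, -40, 0, 0, 0, 20, 0, 0, -90, 0, 0, 0, 20, -30, 5, -130, 0, 0, 0, 20, -90, 14, -150, 0, 0, 0, 20, -152, 23, -155, 0, 0, 0, 20, -214, 33, -155, 0, 0, 0, 20, -276, 43, -155, 0, 0, 0, 20])

```text
t: 26.3
tcp_pos: [0.5126, -0.06, 0.1657]
tool_rot: [0.706, 0.708, 0.0, 0.001]
force: [0.1, 0.5, -0.2]
finger_gap: 0.407
```

Call:
drive_tool(motion=[-50, 8, 0, 0, 0, 0, 20, -100, 16, 0, 0, 0, 0, 20, -140, 22, 0, 0, 0, 0, 20, -140, 22, 0, 0, 0, 0, 20, -140, 22, 0, 0, 0, 0, 20])

```text
t: 26.92
tcp_pos: [0.5344, -0.1992, 0.1658]
tool_rot: [0.706, 0.708, 0.0, 0.0]
force: [0.0, 0.4, -1.1]
finger_gap: 0.413
```

```bash
python3 - <<'E'
from h import *
s=snap('wrist','w19')
S=manip.sense(); print(S['tcp_pos'],S['tool_rot'],S['force'],S['finger_gap'])
E
```

```text
[ 0.53436135 -0.19861211  0.16577737] [7.05563244e-01 7.08646768e-01 4.59924114e-04 2.36271422e-04] [-0.1045565  -0.53883644 -0.98374179] 0.40951351566725774
```

View pics/w19.png

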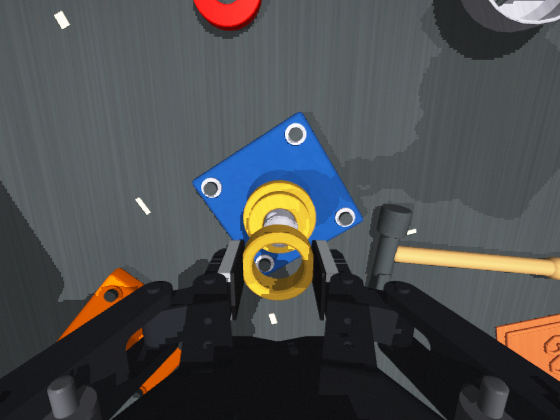

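Call:
drive_tool(motion=[-9, 1.5, 10, 0, 0, 0, 20, -9, 1.5, 25, 0, 0, 0, 20, -9, 1.5, 38, 0, 0, 0, 20, -9, 1.5, 46, 0, 0, 0, 20, -9, 1.5, 51, 0, 0, 0, 20, -9, 1.5, 51, 0, 0, 0, 20])

```text
t: 27.72
tcp_pos: [0.5358, -0.2075, 0.1144]
tool_rot: [0.706, 0.709, 0.0, -0.0]
force: [-0.0, -0.5, 0.1]
finger_gap: 0.408
```

```bash
python3 - <<'E'
from h import *
A=snap('wrist','w20')
S=manip.sense(); print(S['tcp_pos'],S['tool_rot'],S['force'],S['finger_gap'])
cv2.imwrite('pics/w20z.png',cv2.resize(A['color'][220:300,220:330,::-1],None,fx=7,fy=7,interpolation=cv2.INTER_NEAREST))
E
```

```text
[ 0.53606865 -0.2076648   0.11478666] [7.05577848e-01 7.08632188e-01 4.74900315e-04 3.10899914e-04] [ 0.28890792  0.15712425 -0.68421482] 0.413889872706516
```

View pics/w20z.png

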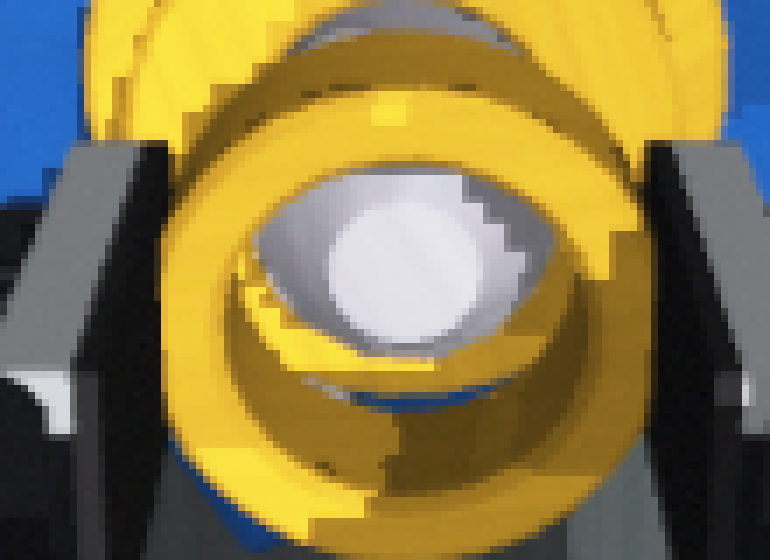

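Call:
drive_tool(motion=[0, 0, 4, 0, 0, 0, 20, 0, 0, 8, 0, 0, 0, 20, 0, 0, 12, 0, 0, 0, 20])

```text
t: 28.15
tcp_pos: [0.5361, -0.2076, 0.1026]
tool_rot: [0.706, 0.709, 0.0, 0.0]
force: [0.1, -0.1, -1.2]
finger_gap: 0.408
```

Call:
drive_tool(motion=[0, 0, 3, 0, 0, 0, 20, 0, 0, 6, 0, 0, 0, 20, 0, 0, 8, 0, 0, 0, 20])

```text
t: 28.52
tcp_pos: [0.536, -0.2075, 0.095]
tool_rot: [0.706, 0.709, 0.0, 0.0]
force: [-1.3, 0.9, 5.0]
finger_gap: 0.41
```

Call:
drive_tool(motion=[0, 0, 1, 0, 0, 0, 20, 0, 0, 2, 0, 0, 0, 20])

```text
t: 28.78
tcp_pos: [0.536, -0.2075, 0.0932]
tool_rot: [0.706, 0.709, 0.001, 0.0]
force: [-2.2, 1.0, 5.3]
finger_gap: 0.408
```

Call:
drive_tool(motion=[0, 0, 0.7, 0, 0, 0, 20, 0, 0, 1.2, 0, 0, 0, 20])

```text
t: 29.02
tcp_pos: [0.536, -0.2076, 0.0925]
tool_rot: [0.706, 0.709, 0.0, 0.001]
force: [-2.5, 0.7, 6.4]
finger_gap: 0.412
```

Call:
drive_tool(motion=[0, 0, 0.8, 0, 0, 0, 20, 0, 0, 0.8, 0, 0, 0, 20])

```text
t: 29.28
tcp_pos: [0.5361, -0.2076, 0.092]
tool_rot: [0.706, 0.709, 0.0, 0.001]
force: [-1.5, 0.9, 5.0]
finger_gap: 0.41
```

Call:
drive_tool(motion=[0, 0, 0.8, 0, 0, 0, 20, 0, 0, 0.8, 0, 0, 0, 20])

```text
t: 29.52
tcp_pos: [0.5361, -0.2076, 0.0917]
tool_rot: [0.705, 0.709, 0.0, 0.001]
force: [-1.6, 0.6, 6.3]
finger_gap: 0.411
```

Call:
drive_tool(motion=[0, 0, 1, 0, 0, 0, 20, 0, 0, 1.2, 0, 0, 0, 20])

```text
t: 29.78
tcp_pos: [0.5361, -0.2076, 0.0917]
tool_rot: [0.705, 0.709, 0.0, 0.001]
force: [-3.2, 0.9, 11.5]
finger_gap: 0.409
```

Call:
drive_tool(motion=[0, 0, 1.4, 0, 0, 0, 20, 0, 0, 1.6, 0, 0, 0, 20])

```text
t: 30.02
tcp_pos: [0.5361, -0.2076, 0.0917]
tool_rot: [0.705, 0.709, 0.0, 0.001]
force: [-3.3, 2.6, 14.6]
finger_gap: 0.416
```

Call:
drive_tool(motion=[0, 0, 1.9, 0, 0, 0, 20, 0, 0, 2.1, 0, 0, 0, 20, 0, 0, 2.1, 0, 0, 0, 20, 0, 0, 2.1, 0, 0, 0, 20, 0, 0, 2.1, 0, 0, 0, 20])

```text
t: 30.65
tcp_pos: [0.5361, -0.2076, 0.0916]
tool_rot: [0.705, 0.709, 0.0, 0.001]
force: [-3.2, 2.1, 16.1]
finger_gap: 0.411
```

```bash
python3 - <<'E'
from h import *
s=snap('side','s21');S=manip.sense(); print(S['tcp_pos'],S['tool_rot'],S['force'],S['finger_gap'])
cv2.imwrite('pics/s21z.png',cv2.resize(s['color'][220:300,285:395,::-1],None,fx=7,fy=7,interpolation=cv2.INTER_CUBIC))
E
```

```text
[ 0.53611198 -0.20763365  0.09163924] [7.05333797e-01 7.08873724e-01 4.05511945e-04 1.45384552e-03] [-3.77148092  2.13681404 17.08438464] 0.4109968281435804
```

View pics/s21z.png

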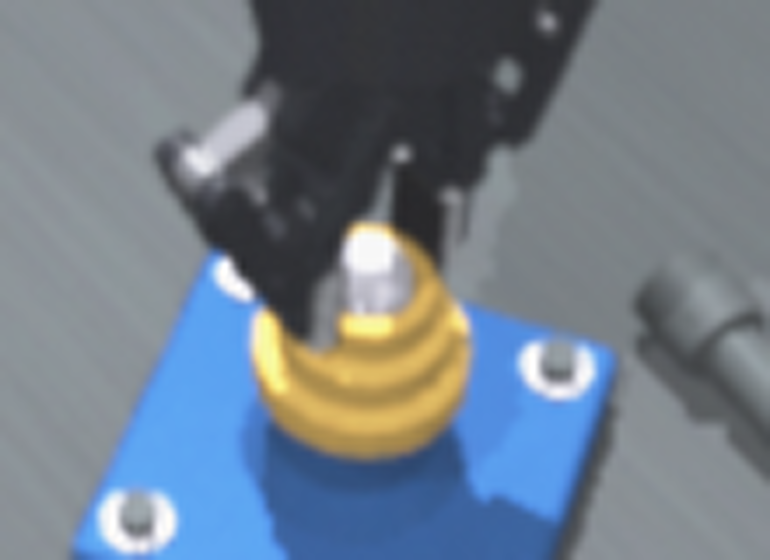

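Call:
drive_tool(motion=[0, 0, 0, 0, 0, 0, 20, 0, 0, 0, 0, 0, 0, 60, 0, 0, 0, 0, 0, 0, 60, 0, 0, 0, 0, 0, 0, 60, 0, 0, -20, 0, 0, 0, 60, 0, 0, -60, 0, 0, 0, 60, 40, 0, -100, 0, 0, 0, 60, 100, 0, -120, 0, 0, 0, 60])

```text
t: 31.7
tcp_pos: [0.5371, -0.1091, 0.2134]
tool_rot: [0.707, 0.708, 0.001, 0.004]
force: [0.4, 0.2, 0.5]
finger_gap: 0.701
```

Call:
drive_tool(motion=[0, 0, 0, 0, 0, 0, 60, 0, 0, 0, 0, 0, 0, 60])

```text
t: 31.95
tcp_pos: [0.5374, -0.1093, 0.2135]
tool_rot: [0.706, 0.708, 0.001, 0.005]
force: [0.3, 0.2, -0.2]
finger_gap: 0.703
```

```bash
python3 - <<'E'
from h import *
s=snap('side','s22');S=manip.sense(); print(S['t'],S['tcp_pos'],S['force'],S['finger_gap'],S['qd'].round(3))
b=snap('scene','c22')
z=lambda s,u,v:cv2.resize(s['color'][v-40:v+30,u-28:u+28,::-1],None,fx=7,fy=7,interpolation=cv2.INTER_CUBIC)
cv2.imwrite('pics/j22.png',np.hstack([z(s,337,265),z(b,197,190)]))
for n,a in(('side',s),('scene',b)):
    print(n,[np.round(proj(a,(.5365,-.2075,zz)),1) for zz in(.114,.102,.088,.074,.06)])
E
```

```text
32.0 [ 0.53714898 -0.10979579  0.2130358 ] [ 0.49355635  0.22772165 -0.16052383] 0.7053301052775327 [-0.017  0.013  0.002  0.001  0.003  0.002]
side [array([337.8, 255. ]), array([337.4, 258.8]), array([337. , 263.2]), array([336.6, 267.5]), array([336.2, 271.6])]
scene [array([195. , 178.5]), array([195.7, 182.5]), array([196.5, 187. ]), array([197.2, 191.5]), array([198. , 195.8])]
```

View pics/j22.png

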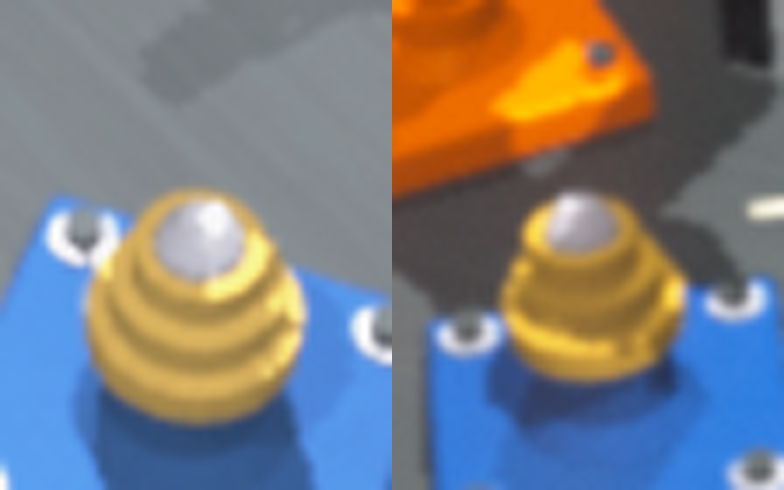

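View pics/c22.png

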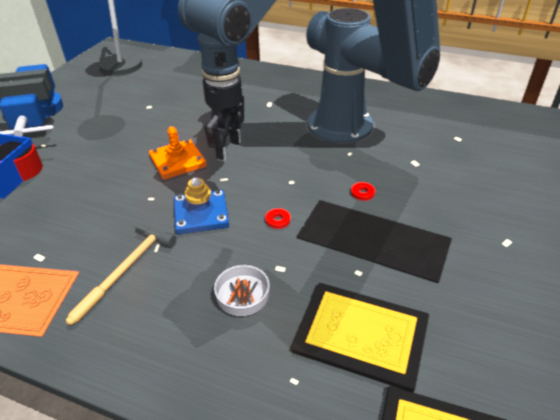

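```bash
python3 -c "
from h import *
print(manip.sign_off())"
```

```text
the job is handed in; nothing more can be done
None
```

The stepped roll is built and handed in at about 32 s of the 72 s allowed. The large, medium and small collars are on the arbor in that order. Hand-in reports no verdict, so what follows is only what I measured and saw.

- **Pressing:** each collar stopped hard within about 0.5 mm of its expected seated height. I then held it there, with wrist readings of 16 N (large), 17 N (medium) and 16–17 N (small). No reading went above about 17.5 N.
- **Medium collar:** the first image could not rule out the fingertips resting on the large collar. I gripped 3.5 mm higher and pressed again, and it stopped at once and held 14 N.
- **Final pictures:** the side and scene views show three stepped collars on the arbor, concentric with no visible gaps. The gripper is open and clear. The bowl, hammer, panel and look-alikes appear unmoved.
- **What disagreed:** the fixed cameras placed points at arbor height up to about 5 mm apart. I did the final centring from the wrist view through the bore instead; sideways forces stayed under 5 N.
- **Not measured directly:** the force on each seat. I inferred it from the wrist force, allowing for collar weight and ball friction.

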